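# Free the seized locking pin and post the spent plane irons

## Robot

A 6-joint arm with a two-finger parallel gripper is mounted at the origin on a cart in front of the work surface, level with it; the furniture and walls round the work are solid. World frame = base frame: x ahead of the robot, y to its left, z up, the work surface at z = 0. Lengths are in m, angles in degrees, forces in N, time in s.
With the tool pointing down it reaches from about 0.35 to 0.875 m from the base axis. Payload 4.2 kg.
Tool frame: the origin (TCP) lies at the very end of the fingers, on their centre line; the grasp point (between the pads) lies pinch_z behind it (pinch_z is the distance from the TCP to the grasp point, in m); z points along the fingers, y is the line along which they close (so a half turn about z gives the same grasp; the last joint's range is limited). The gripper opens to 85 mm and grips with 20 to 120 N. Pads are 22 mm wide; open, the fingers measure 114 mm over their backs; the gripper's body (76 mm by 85 mm) begins 54 mm behind the grasp point. The pads swing forward as they close: fully open they stand 13 mm farther back than shut.
Start: joints at [87.869, 22.042, 0.453, 0, -68.411, -14.817], TCP at [0.182, 0.598, 0.231] pointing down, gripper open.
Joint ranges: [-179.83, 179.83], [-69.29, 118.12], [-61.27, 80.66], [-181.25, 117.63], [-171.15, -9.14], [-177.46, 177.46]. Speed limits (degrees/s): [159.86, 159.86, 180, 180, 180, 180].

## Interface

Orientations are given as a 3x3 rotation matrix whose columns are the frame's x, y, z axes.
In Python, from rig import sense, get_image, finish_job, pinch_z gives the robot as it stands. The module is installed in compiled form; this text tells all that it offers.
- The arm moves only by the shell command python3 -m handwheel 'ROWS' [OPENING] [FORCE]. ROWS is JSON, a list of rows, each a list of 6 numbers: the shift along the tool's x, y, z in mm, then the turn, a rotation vector about the tool's x, y, z in units of 6 degrees (1.0 is 6 degrees). In form: [[x, y, z, wx, wy, wz], ...]. A call has 1 to 10 rows; each row shifts and turns the commanded pose from where the row before left it, along the tool's axes as they then stand; what a row does not reach is not made up. A row lasts 1/10 s, in which the tool goes at most 50 mm and 8.59 degrees, less where a joint would pass 70% of its speed; a pose out of reach is approached as far as the arm can. A call is refused whole if a number of a shift passes 50 or a number of a turn 1, either way. A call with a gripper value outside its range is refused whole. OPENING is the closure in counts, from 0 (fully open) to 255 (shut), set as the call begins (- or left out, the last holds). The fingers move at their own pace and stop on an object; FORCE is the grip in N (left out, the last holds). Time passes only in rows, so rows that do not move let the fingers close. It gives the time, the measured TCP pose, the force, the opening and the grip force at its end, in the units of the state.
- sense(): the state, without advancing time (a new reading comes with each control period).
- get_image(name): name is "side" or "top" or "wrist"; returns a dict with "color" (384x512x3 uint8, red, green, blue), "z_map" (384x512 float32, m along the optical axis (not along the pixel's ray), 0 where there is no reading), "fx", "fy", "cx", "cy" (pixels), "xyz" and "rotation" of the camera in the world. Camera axes: x right, y down, z forward; pixel columns grow to the right and rows downward; lengths in m; the calibration is good to about 2 mm. The wrist camera is an equidistant fisheye: a pixel r from the principal point sees the ray r / f radians off the axis. A picture is of the moment at which its call begins.
- finish_job(): hands the job in; it is judged then, once.
The state is a dict: "time_s": time; "joint_positions": joint angles; "dq": joint speeds; "tau": joint torques, N m; "position": TCP position; "ee_rot": TCP orientation; "ft_force": force on the tool from outside, world axes, zero at the start; "moment": the same for the moment, N m; "width": finger opening in m; "finger_force": force on a finger pad.
Only numpy, scipy, OpenCV 4.12 (cv2) and the standard library are available. Lean on these libraries where they do the work, as an engineer would, in place of code of your own. Each camera call takes 0.05 s, during which the arm holds its last target. There are 200 camera calls.

## Task

The locking pin of the blade bank has seized: work it out of its bore by twisting its red bar back and forth while pulling gently upward, and hang it upright in the fork stand with its disc resting on the tines. Then slide the shutter fully open, push every spent plane iron lying on the bench through the slot until it is completely inside the box, and slide the shutter fully shut again. Leave the tin, the tape measure and the paint brush where they are.

Things in the scene. Friction and masses are not known exactly. Their poses are not given: they have to be found in the camera images.
- bank: Blade bank: green steel box fixed to the bench, 160 (x) x 155 (y) x 96.5 mm high. Origin on the bench, 80 mm behind the front face; x points from the front into the box, y to its left, z up. Behind the slot a smooth chute slopes down to the back: an iron more than half way in slides in by itself or with a last push.
- slot (a point): Centre of the level slot in the bank's front face, on the face's outer plane, 77 mm above the bench, framed by thin yellow lines; axes as the bank's. 52 mm wide (y), 14 mm high (70 to 84 mm above the bench), in a wall 5 mm thick. Covered while the shutter is shut.
- sill (a point): Centre of the top of the aluminium sill in front of the slot, 70 mm above the bench, level with the slot's lower edge; axes as the bank's. It is 30 mm wide (y, centred on the slot) and runs 75 mm forward (-x) from the face; an iron can lie on it with the fingers astride.
- shutter (a joint): Aluminium sliding shutter, 8 mm thick, just in front of the face: 0 = shut (slot covered), 0.070 m = fully open; slides along the bank's +y with about 2.5 N of friction and stays where left. The pin locks it while standing in the bore. An iron sticking out of the slot stops it from closing. Its top is 104 mm above the bench.
- shutter_tab (a point): Centre of the shutter's black grip tab, 100 mm above the bench; moves with the shutter. 12 mm thick (bank y), standing out 27 mm (bank -x), 80 to 114 mm above the bench. Pinch it from above or push it from the side. Axes as the bank's. Shut, it lies 24 mm towards +y and 24 mm towards -x of the slot's centre.
- bore (a point): Mouth of the pin's vertical bore in the bank's top, on its axis, 96.5 mm above the bench; axes as the bank's. Four staggered ridges of rust in the bore catch the pin's lug one after the other, 10.5 mm apart; a straight pull moves the pin 2 mm and locks.
- pin_bar (a point): Centre of the loose locking pin's red grip bar, 64 (y) x 14 (x) x 16 (z) mm; z up along the pin (0.12 kg). In the bore it is 150 mm above the bench and turns about 35 degrees to either side of the bank's y. Under a light pull the ridges let go at 15 degrees or more (20 to 25 is good): anticlockwise from above, clockwise, anticlockwise, clockwise; ease the pull while turning.
- pin_disc (a point): Centre of the underside of the pin's disc (40 mm across, 8 mm thick), 53.5 mm below the bar's centre. The 12 mm shank goes on 64.5 mm below it and ends in a flat cross-lug 30 mm long (y, parallel to the bar), 4 mm thick. In the bore the disc rests on the bank's top; raised by 75 mm the pin is clear of everything.
- fork_seat (a point): Pin holder: two dark steel tines on a wooden foot fixed to the bench. Point midway between the tines, level with their top, 85 mm above the bench. Tines run along x (towards the back plate), 18 mm apart; lips 6 mm high in front and a plate behind keep the disc in place. The pin hangs upright with its disc on the tines; let down from above, its bar must lie along x (within 20 degrees).
- screw_tin: Bystander: small yellow open tin, 73 mm across, 49 mm high. Leave alone.
- measure: Bystander: yellow and black tape measure, 97 x 34 x 68 mm. Leave alone.
- brush: Bystander: paint brush with red handle, 212 mm long, lying flat. Leave alone.
- iron_1_c (a point): Centre of a spent plane iron (some are absent): flat steel, 120 mm long (x) x 45 mm wide (y) x 8 mm thick, 0.18 kg, oiled and slippery on the bank's metal, dark cap iron and a brass screw on its upper side. Starts lying flat on the bench, centre 4 mm up; either end may go first.
- iron_2_c (a point): Centre of a spent plane iron (some are absent): flat steel, 120 mm long (x) x 45 mm wide (y) x 8 mm thick, 0.18 kg, oiled and slippery on the bank's metal, dark cap iron and a brass screw on its upper side. Starts lying flat on the bench, centre 4 mm up; either end may go first.
- iron_3_c (a point): Centre of a spent plane iron (some are absent): flat steel, 120 mm long (x) x 45 mm wide (y) x 8 mm thick, 0.18 kg, oiled and slippery on the bank's metal, dark cap iron and a brass screw on its upper side. Starts lying flat on the bench, centre 4 mm up; either end may go first.

How it is judged (in metres and radians):
On the way, in this order (a step that is already met when the one before it is completed fails the run):
1. the pin is drawn clear of its bore (z of pin_bar in the frame of bank above 0.216 m), for 0.1 s.
2. the shutter is fully open (value of joint shutter above 0.062 m), for 0.1 s.
3. every iron is inside the box (x of iron_1_c in the frame of bank between -0.02 and 0.08 m and y of iron_1_c in the frame of bank between -0.004 and 0.075 m and z of iron_1_c in the frame of bank between 0 and 0.085 m and x of iron_2_c in the frame of bank between -0.02 and 0.08 m and y of iron_2_c in the frame of bank between -0.004 and 0.075 m and z of iron_2_c in the frame of bank between 0 and 0.085 m and x of iron_3_c in the frame of bank between -0.02 and 0.08 m and y of iron_3_c in the frame of bank between -0.004 and 0.075 m and z of iron_3_c in the frame of bank between 0 and 0.085 m), for 0.2 s.
At the end, for the whole second after the job is handed in: The pin hangs upright in the fork: bar centre within 15 mm sideways of the seat, 48 to 60 mm above it, tilted less than 0.12 rad; every iron present is wholly inside the box (its centre at least 60 mm behind the front face, below the top); the shutter is within 6 mm of shut (all of step 3 and horizontal distance between pin_bar and fork_seat below 0.015 m and z of pin_bar in the frame of fork_seat between 0.048 and 0.06 m and angle between pin_bar's own z axis and vertical below 0.12 rad and value of joint shutter below 0.006 m); the robot touches nothing.
It fails at once if the tin, the tape measure or the brush is moved more than 30 mm (distance of any of screw_tin, measure, brush from where it was at the start of the episode above 0.03 m).
Of iron_1, iron_2, iron_3 only 2 to 3 are there at a start; the rules pass over those that are not, and their reading is None.
At some moment in a run one of iron_1, iron_2, iron_3 may be knocked a few centimetres aside while the robot is not near it.
It also fails if it takes over 210 s, if anything falls off the work surface, if the arm or the gripper's body presses on something with over 40 N, if the wrist force passes 120 N, or if a joint passes its speed limit or range.

## Working session

There is one attempt and no reset: what is moved stays moved. The work goes in short steps, Python scripts to look and compute and a shell command to move; the robot and the scene stay as the last step left them, time stands still between calls to the robot, and variables do not carry over. Pictures are saved under pics/ and viewed, at most 14 in all, crops included, and the job is handed in when it is done.

```bash
mkdir -p pics
cat > h.py <<'E'
import numpy as np, cv2
from rig import sense,get_image,finish_job,pinch_z
np.set_printoptions(precision=4,suppress=True)
def pt(im,u,v,z=None,d=None):
    R=np.array(im["rotation"]);o=np.array(im["xyz"])
    r=np.array([(u-im["cx"])/im["fx"],(v-im["cy"])/im["fy"],1.])
    w=R@r
    if z is not None: return o+w*(z-o[2])/w[2]
    if d is None: d=im["z_map"][int(round(v)),int(round(u))]
    return o+w*d
def cloud(im):
    v,u=np.mgrid[:384,:512]
    r=np.stack([(u-im["cx"])/im["fx"],(v-im["cy"])/im["fy"],np.ones_like(u,float)],-1)*im["z_map"][...,None]
    return r@np.array(im["rotation"]).T+np.array(im["xyz"])
def save(im,n,s=1.5):
    cv2.imwrite("pics/"+n,cv2.resize(im["color"][...,::-1],None,fx=s,fy=s,interpolation=cv2.INTER_CUBIC))
E
python3 - <<'E'
from h import *
import pickle
D={n:get_image(n) for n in("top","side")}
pickle.dump(D,open("d0.pkl","wb"))
for n in D: save(D[n],n+"0.png"); print(n,D[n]["xyz"],D[n]["fx"],np.array(D[n]["rotation"]))
s=sense();print(s,pinch_z)
E
```

```text
top [ 0.4495 -0.0203  1.2794] 353.20815919719195 [[-0.0171 -0.9962  0.0849]
 [-0.9997  0.0187  0.0181]
 [-0.0196 -0.0845 -0.9962]]
side [-0.1064  1.4114  0.7961] 460.97232417748387 [[-0.8983 -0.1889  0.3966]
 [-0.439   0.3534 -0.8261]
 [ 0.0158 -0.9162 -0.4004]]
{'time_s': 0.1, 'joint_positions': array([ 87.8678,  22.0851,   0.386 ,  -0.024 , -68.4106, -14.8164]), 'dq': array([-0.0476, -0.0903,  0.2648,  0.1625, -0.0111,  0.0005]), 'tau': array([ -0.0002, -39.3318,  18.893 ,   4.1979,  -0.0025,   0.    ]), 'position': array([0.182 , 0.5973, 0.2303]), 'ee_rot': array([[ 0.9565, -0.2917, -0.0005],
       [-0.2917, -0.9565, -0.0019],
       [ 0.0001,  0.002 , -1.    ]]), 'ft_force': array([-0.2024,  1.3599, -0.6449]), 'moment': array([-0.0257,  0.0239, -0.0093]), 'finger_force': 0.0, 'width': 0.08532165117362533} 0.0187
```

View pics/top0.png

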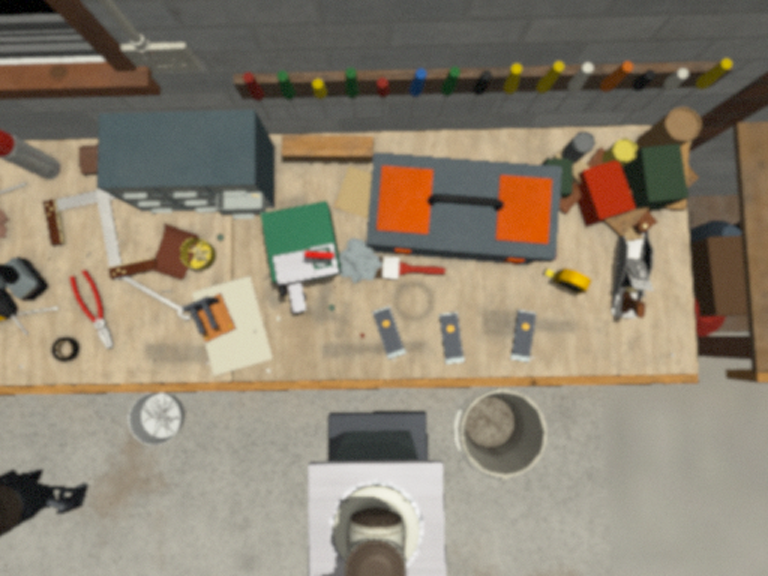

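View pics/side0.png

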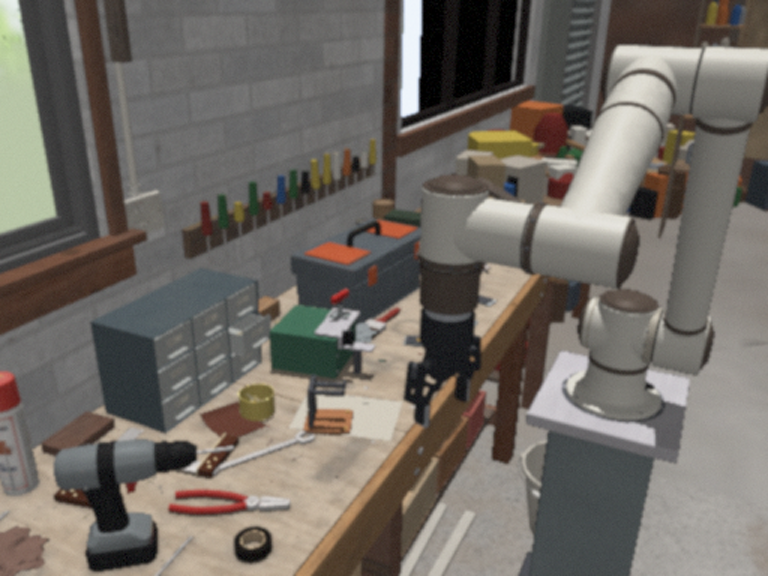

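Both views show the bank (302,243), its red bar (318,256), the fork stand on the orange foot (210,317), and three irons (389,332), (452,338) and (523,335). The tin (197,253), brush (415,268) and tape (570,278) are also there. Pixels are from the 1.5x top view.

Run:
```python
from h import *
import pickle
D=pickle.load(open("d0.pkl","rb"));t=D["top"];C=cloud(t);P=C.reshape(-1,3)
hsv=cv2.cvtColor(t["color"],cv2.COLOR_RGB2HSV)
H,S,V=[hsv[...,i] for i in range(3)]
x0,x1,y0,y1=170,240,125,212
reg=np.zeros(H.shape,bool);reg[y0:y1,x0:x1]=1
g=reg&(H>55)&(H<90)&(S>100)
# top of the bank
b=g&(abs(C[...,2]-.0965)<.012)
print("green top n,z",b.sum(),np.median(C[b][:,2]))
r=cv2.minAreaRect(C[b][:,:2].astype(np.float32));print("green rect",r);print(cv2.boxPoints(r))
top=reg&(abs(C[...,2]-.0975)<.012)
top=cv2.morphologyEx(top.astype(np.uint8),cv2.MORPH_OPEN,np.ones((3,3)))
red=reg&((H<8)|(H>172))&(S>150)
ys,xs=np.nonzero(red);print("red",red.sum(),C[red].mean(0),np.median(C[red][:,2]))
r=cv2.minAreaRect(np.stack([xs,ys],1).astype(np.float32));print(r)
c=[pt(t,*p,z=.158)for p in cv2.boxPoints(r)];print("bar corners@.158",np.array(c))
# irons
for i,(u0,u1,v0,v1) in enumerate([(245,275,200,243),(288,315,203,247),(337,362,200,247)]):
    m=np.zeros(H.shape,bool);m[v0:v1,u0:u1]=1
    k=m&((H>80)&(H<135)|(S<45))
    y,x=np.nonzero(k)
    Q=np.array([pt(t,a,b_,z=.008)[:2] for a,b_ in zip(x,y)]).astype(np.float32)
    r=cv2.minAreaRect(Q);print("iron",i+1,r,k.sum(),np.median(C[k][:,2]))
# fork
m=np.zeros(H.shape,bool);m[185:232,120:165]=1
f=m&(abs(C[...,2]-.085)<.015);print("fork n",f.sum(),C[f].mean(0))
cv2.imwrite("pics/tcrop.png",cv2.resize(t["color"][120:235,110:250,::-1],None,fx=5.5,fy=5.0,interpolation=cv2.INTER_CUBIC))
```

```text
green top n,z 1185 0.09729057867443269
green rect ((0.6665669679641724, 0.16029196977615356), (0.15222053229808807, 0.14981476962566376), 9.781136512756348)
[[0.5788 0.2212]
 [0.6043 0.0735]
 [0.7543 0.0994]
 [0.7288 0.247 ]]
red 65 [0.6204 0.1088 0.1756] 0.15844573692511998
((212.5, 170.0), (4.0, 17.0), 90.0)
bar corners@.158 [[0.6291 0.1368 0.158 ]
 [0.6279 0.0821 0.158 ]
 [0.615  0.0823 0.158 ]
 [0.6161 0.1369 0.158 ]]
iron 1 ((0.45554065704345703, -0.03767155110836029), (0.12545450031757355, 0.050561774522066116), 18.481613159179688) 422 0.007476880986092116
iron 2 ((0.44063737988471985, -0.18717913329601288), (0.12381631135940552, 0.04771711304783821), 5.752444744110107) 406 0.007647738040034491
iron 3 ((0.4428275525569916, -0.3584711253643036), (0.04984491318464279, 0.12392175942659378), 80.17127227783203) 429 0.007571781722210735
fork n 220 [0.5062 0.3891 0.0882]
```

View pics/tcrop.png

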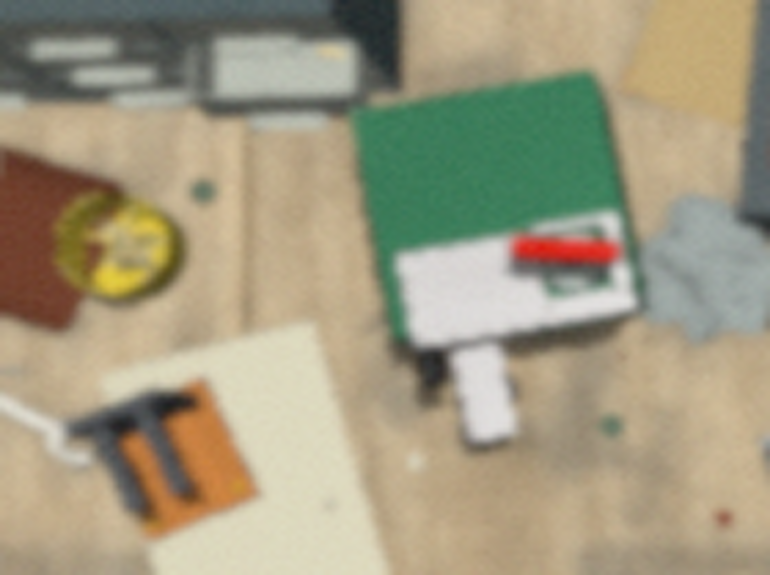

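The crop shows the pin's bar at (565,250), the sill at (485,395), the tab at (430,370) and the fork tines at (120,470) and (165,450), opening towards the front. I'll move above the bar and look from close by.

```bash
cat >> h.py <<'E'
def wpt(im,u,v,z):
    "ray of fisheye pixel onto plane z"
    a,b=u-im["cx"],v-im["cy"];r=np.hypot(a,b);th=r/im["fx"]
    c=np.array([np.sin(th)*a/max(r,1e-9),np.sin(th)*b/max(r,1e-9),np.cos(th)])
    w=np.array(im["rotation"])@c;o=np.array(im["xyz"])
    return o+w*(z-o[2])/w[2]
def wpix(im,p):
    c=np.array(im["rotation"]).T@(np.array(p)-np.array(im["xyz"]))
    th=np.arctan2(np.hypot(c[0],c[1]),c[2]);k=im["fx"]*th/np.hypot(c[0],c[1])
    return im["cx"]+k*c[0],im["cy"]+k*c[1]
def go(p,yaw=None):
    "shift in tool axes (mm) from the present pose to world p; yaw of tool x"
    s=sense();R=np.array(s["ee_rot"]);y=np.degrees(np.arctan2(R[1,0],R[0,0]))
    print("at",s["position"],"yaw %.1f tilt %.1f"%(y,np.degrees(np.arccos(-R[2,2]))),"shift",(R.T@(np.array(p)-s["position"])*1e3).round(1), "" if yaw is None else "turn units %.2f"%(-(yaw-y)/6))
E
A='[0,0,-2,0,0,1]';python3 -m handwheel '[[0,0,0,0,0,1],[0,0,0,0,0,1],[0,0,0,0,0,1],[0,0,0,0,0,1],[0,0,0,0,0,1],[0,0,0,0,0,1],[0,0,0,0,0,1],[0,0,0,0,0,1],[0,0,0,0,0,1],[0,0,0,0,0,1]]' 0 30
python3 -m handwheel '[[0,0,-20,0,0,1],[0,0,-20,0,0,1],[0,0,0,0,0,0]]'
python3 - <<'E'
from h import *
go([.60,.12,.30],-90)
E
```

```text
time_s: 1.1
position: [0.1821, 0.5975, 0.2307]
ee_rot: [[0.222, -0.975, -0.0], [-0.975, -0.222, -0.001], [0.001, 0.001, -1.0]]
ft_force: [-0.2, 0.1, -0.1]
width: 0.0854
finger_force: 0.0
time_s: 1.4
position: [0.1825, 0.5991, 0.2741]
ee_rot: [[0.018, -1.0, 0.001], [-1.0, -0.018, 0.005], [-0.005, -0.001, -1.0]]
ft_force: [0.5, -0.5, -0.6]
width: 0.0852
finger_force: 0.0
at [0.1825 0.5991 0.2741] yaw -89.0 tilt 0.3 shift [ 486.4 -408.8  -27.9] turn units 0.17
```

```bash
python3 -m handwheel '[[37,-31,-2,0,0,0],[37,-31,-2,0,0,0],[37,-31,-2,0,0,0],[37,-31,-2,0,0,0],[37,-31,-2,0,0,0],[37,-31,-2,0,0,0],[37,-31,-2,0,0,0],[37,-31,-2,0,0,0],[37,-31,-2,0,0,0],[37,-31,-2,0,0,0]]'
python3 -m handwheel '[[37,-31,-2,0,0,0],[37,-31,-2,0,0,0],[37,-31,-2,0,0,0],[0,0,0,0,0,0],[0,0,0,0,0,0]]'
python3 - <<'E'
from h import *
import pickle
w=get_image("wrist");pickle.dump(w,open("w1.pkl","wb"));save(w,"w1.png")
print(w["xyz"],w["fx"],w["rotation"])
E
```

```text
time_s: 2.4
position: [0.4994, 0.2317, 0.2904]
ee_rot: [[0.02, -1.0, -0.001], [-1.0, -0.02, -0.001], [0.0, 0.001, -1.0]]
ft_force: [-0.4, 1.0, 0.3]
width: 0.0854
finger_force: 0.0
time_s: 2.9
position: [0.594, 0.1231, 0.2955]
ee_rot: [[0.017, -1.0, -0.003], [-1.0, -0.017, -0.001], [0.001, 0.003, -1.0]]
ft_force: [-0.2, 0.2, -0.7]
width: 0.0853
finger_force: 0.0
[0.5954 0.0541 0.4372] 297.3186396354542 [[-0.9999 -0.015  -0.0076]
 [-0.0165  0.9625  0.2708]
 [ 0.0033  0.2709 -0.9626]]
```

View pics/w1.png

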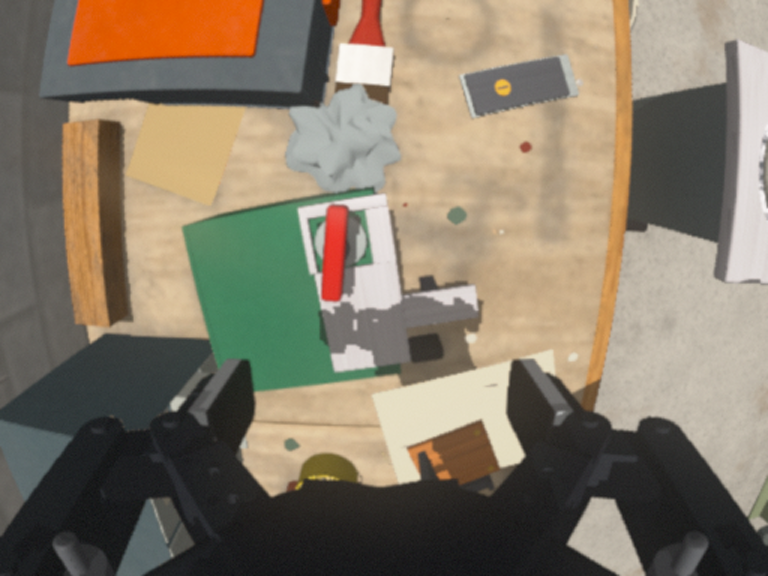

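The wrist view shows the bar at (336,252), its disc at (342,240), the sill at (405-478, 285-327), the tab at (425,347) and iron 1 at (520,85).

```bash
cat >> h.py <<'E'
def wcloud(im):
    v,u=np.mgrid[:384,:512].astype(float)
    a,b=u-im["cx"],v-im["cy"];r=np.hypot(a,b)+1e-9;th=r/im["fx"]
    c=np.stack([np.tan(th)*a/r,np.tan(th)*b/r,np.ones_like(a)],-1)*im["z_map"][...,None]
    return c@np.array(im["rotation"]).T+np.array(im["xyz"])
E
python3 - <<'E'
from h import *
import pickle
w=pickle.load(open("w1.pkl","rb"));C=wcloud(w)
hsv=cv2.cvtColor(w["color"],cv2.COLOR_RGB2HSV);H,S,V=[hsv[...,i] for i in range(3)]
reg=np.zeros(H.shape,bool);reg[125:262,120:325]=1
red=reg&((H<8)|(H>172))&(S>150)&(C[...,2]>.13)
zt=np.median(C[red][:,2]);print("bar top z",zt,red.sum())
top=red&(abs(C[...,2]-zt)<.006)
Q=np.array([wpt(w,u,v,zt)[:2] for v,u in zip(*np.nonzero(top))],np.float32)
r=cv2.minAreaRect(Q);print("bar",r,cv2.boxPoints(r).tolist())
g=reg&(H>55)&(H<90)&(S>100)&(abs(C[...,2]-.0965)<.01)
r=cv2.minAreaRect(C[g][:,:2].astype(np.float32));print("green",np.median(C[g][:,2]),r);print(cv2.boxPoints(r))
# sill: height band
s=reg&(abs(C[...,2]-.07)<.008)&(S<60);s[:, :265]=0
s=cv2.morphologyEx(s.astype(np.uint8),cv2.MORPH_OPEN,np.ones((3,3)))>0
r=cv2.minAreaRect(C[s][:,:2].astype(np.float32));print("sill",np.median(C[s][:,2]),s.sum(),r);print(cv2.boxPoints(r))
tb=reg&(V<70)&(C[...,2]>.095)&(C[...,2]<.13);tb[:,:268]=0
if tb.sum(): r=cv2.minAreaRect(C[tb][:,:2].astype(np.float32));print("tab",tb.sum(),np.median(C[tb][:,2]),r)
d=reg&(S<50)&(abs(C[...,2]-.1045)<.003);
d[:140]=0;d[190:]=0;d[:,:200]=0;d[:,255:]=0
if d.sum(): print("disc-ish",d.sum(),cv2.minEnclosingCircle(C[d][:,:2].astype(np.float32)))
for u,v in [(342,225),(320,240),(360,240),(350,300),(360,350),(395,300)]:
    print((u,v),C[int(v/1.5),int(u/1.5)])
E
```

```text
bar top z 0.156818060850137 822
bar ((0.6232414245605469, 0.10893712937831879), (0.061025142669677734, 0.013430224731564522), 85.00874328613281) [[0.6138970255851746, 0.07912449538707733], [0.6272763609886169, 0.07795602083206177], [0.6325858235359192, 0.13874976336956024], [0.6192064881324768, 0.1399182379245758]]
green 0.09552004511177903 ((0.6669854521751404, 0.1592598259449005), (0.15424834191799164, 0.15503565967082977), 8.655661582946777)
[[0.5791 0.2243]
 [0.6024 0.071 ]
 [0.7549 0.0942]
 [0.7316 0.2475]]
sill 0.06896619187521058 1111 ((0.5391230583190918, 0.17076632380485535), (0.06550919264554977, 0.030797433108091354), 10.089110374450684)
[[0.5042 0.1802]
 [0.5096 0.1499]
 [0.5741 0.1613]
 [0.5687 0.1917]]
tab 268 0.11184702116936282 ((0.5550098419189453, 0.19658614695072174), (0.024999933317303658, 0.010172526352107525), 11.229804992675781)
disc-ish 1248 ((0.6230366230010986, 0.11406401544809341), 0.04212554171681404)
(342, 225) [0.6179 0.0904 0.156 ]
(320, 240) [0.6394 0.1089 0.1025]
(360, 240) [0.6085 0.1087 0.1019]
(350, 300) [0.6164 0.1562 0.1027]
(360, 350) [0.6081 0.1989 0.1014]
(395, 300) [0.5811 0.1556 0.1029]
```

```bash
python3 -m handwheel '[[15,-29,20,0,0,0],[0,0,35,0,0,1],[0,0,35,0,0,0],[0,0,0,0,0,0],[0,0,0,0,0,0]]'
python3 - <<'E'
from h import *
go([.6232,.1089,.131],-95)
w=get_image("wrist");C=wcloud(w)
hsv=cv2.cvtColor(w["color"],cv2.COLOR_RGB2HSV);H,S,V=[hsv[...,i] for i in range(3)]
red=((H<8)|(H>172))&(S>150)&(C[...,2]>.13)&(abs(C[...,0]-.623)<.05)&(abs(C[...,1]-.11)<.06)
zt=np.median(C[red][:,2]);Q=np.array([wpt(w,u,v,.157)[:2] for v,u in zip(*np.nonzero(red&(C[...,2]>zt-.006)))],np.float32)
print(zt,cv2.minAreaRect(Q));save(w,"w2.png")
E
```

```text
time_s: 3.45
position: [0.623, 0.1108, 0.2079]
ee_rot: [[-0.083, -0.997, 0.0], [-0.997, 0.083, -0.001], [0.001, -0.0, -1.0]]
ft_force: [0.1, 0.3, 0.8]
width: 0.0854
finger_force: 0.0
at [0.623  0.1108 0.2079] yaw -94.8 tilt 0.1 shift [ 1.8 -0.4 76.9] turn units 0.04
0.15681191288140395 ((0.6237483024597168, 0.1078844964504242), (0.06182975694537163, 0.013103384524583817), 85.22132110595703)
```

```bash
python3 -m handwheel '[[2,0,25,0,0,0],[0,0,25,0,0,0],[0,0,20,0,0,0],[0,0,7,0,0,0],[0,0,0,0,0,0]]'
python3 -m handwheel '[[0,0,0,0,0,0],[0,0,0,0,0,0],[0,0,0,0,0,0],[0,0,0,0,0,0],[0,0,0,0,0,0],[0,0,0,0,0,0],[0,0,0,0,0,0],[0,0,0,0,0,0]]' 255 60
```

```text
time_s: 4.0
position: [0.6235, 0.1084, 0.1314]
ee_rot: [[-0.085, -0.996, 0.001], [-0.996, 0.085, 0.0], [-0.0, -0.001, -1.0]]
ft_force: [-0.8, -0.6, 1.2]
width: 0.0852
finger_force: 0.0
time_s: 4.8
position: [0.6233, 0.1079, 0.1308]
ee_rot: [[-0.086, -0.996, 0.001], [-0.996, 0.086, 0.0], [-0.0, -0.001, -1.0]]
ft_force: [0.3, -0.1, 3.2]
width: 0.0128
finger_force: 59.3
```

```bash
python3 -m handwheel '[[0,0,0,0,0,-1],[0,0,0,0,0,-1],[0,0,0,0,0,-1],[0,0,0,0,0,-1],[0,0,0,0,0,-1],[0,0,0,0,0,-1],[0,0,0,0,0,0],[0,0,0,0,0,0]]'
python3 -m handwheel '[[0,0,-1,0,0,0],[0,0,-1,0,0,0],[0,0,-1,0,0,0],[0,0,-1,0,0,0],[0,0,0,0,0,0]]'
```

```text
time_s: 5.6
position: [0.6234, 0.108, 0.1307]
ee_rot: [[0.514, -0.858, 0.001], [-0.858, -0.514, 0.0], [0.0, -0.001, -1.0]]
ft_force: [1.3, 0.2, 2.4]
width: 0.0127
finger_force: 59.4
time_s: 6.1
position: [0.6231, 0.108, 0.1343]
ee_rot: [[0.516, -0.857, 0.0], [-0.857, -0.516, 0.0], [-0.0, -0.0, -1.0]]
ft_force: [1.8, 0.9, -0.8]
width: 0.0129
finger_force: 58.8
```

```bash
python3 -m handwheel '[[0,0,-1,0,0,0],[0,0,-1,0,0,0],[0,0,-1,0,0,0],[0,0,-1,0,0,0],[0,0,-1,0,0,0],[0,0,-1,0,0,0],[0,0,0,0,0,0]]'
python3 -m handwheel '[[0,0,-1,0,0,0],[0,0,-1,0,0,0],[0,0,0,0,0,0]]'
python3 -m handwheel '[[0,0,-1,0,0,0],[0,0,0,0,0,0]]'
```

```text
time_s: 6.8
position: [0.6231, 0.1078, 0.1406]
ee_rot: [[0.516, -0.857, 0.0], [-0.857, -0.516, -0.0], [0.0, -0.0, -1.0]]
ft_force: [1.5, 0.5, -0.9]
width: 0.0132
finger_force: 58.9
time_s: 7.1
position: [0.6231, 0.1078, 0.1425]
ee_rot: [[0.516, -0.857, 0.0], [-0.857, -0.516, -0.0], [0.0, 0.0, -1.0]]
ft_force: [2.0, 0.5, -1.8]
width: 0.013
finger_force: 58.9
time_s: 7.3
position: [0.6229, 0.1078, 0.1428]
ee_rot: [[0.516, -0.857, -0.0], [-0.857, -0.516, -0.0], [-0.0, 0.0, -1.0]]
ft_force: [2.9, -0.6, -3.4]
width: 0.013
finger_force: 58.8
```

```bash
python3 -m handwheel '[[0,0,2,0,0,0],[0,0,0,0,0,1],[0,0,0,0,0,1],[0,0,0,0,0,1],[0,0,0,0,0,1],[0,0,0,0,0,1],[0,0,0,0,0,1],[0,0,0,0,0,1],[0,0,0,0,0,0.4],[0,0,0,0,0,0]]'
python3 -m handwheel '[[0,0,-1,0,0,0],[0,0,-1,0,0,0],[0,0,-1,0,0,0],[0,0,-1,0,0,0],[0,0,0,0,0,0]]'
python3 -m handwheel '[[0,0,-1,0,0,0],[0,0,-1,0,0,0],[0,0,-1,0,0,0],[0,0,-1,0,0,0],[0,0,-1,0,0,0],[0,0,-1,0,0,0],[0,0,0,0,0,0]]'
python3 -m handwheel '[[0,0,-1,0,0,0],[0,0,-1,0,0,0],[0,0,0,0,0,0],[0,0,0,0,0,0]]'
```

```text
time_s: 8.3
position: [0.6222, 0.1076, 0.1413]
ee_rot: [[-0.231, -0.973, -0.002], [-0.973, 0.231, -0.001], [0.001, 0.002, -1.0]]
ft_force: [0.2, 0.9, -0.2]
width: 0.0131
finger_force: 59.3
time_s: 8.8
position: [0.6231, 0.1079, 0.1455]
ee_rot: [[-0.231, -0.973, 0.0], [-0.973, 0.231, 0.0], [-0.0, -0.0, -1.0]]
ft_force: [-0.5, -0.2, -0.3]
width: 0.013
finger_force: 59.3
time_s: 9.5
position: [0.6231, 0.1079, 0.1515]
ee_rot: [[-0.231, -0.973, 0.0], [-0.973, 0.231, 0.0], [-0.0, -0.0, -1.0]]
ft_force: [-0.7, 0.6, -0.5]
width: 0.0125
finger_force: 59.3
time_s: 9.9
position: [0.623, 0.1079, 0.1532]
ee_rot: [[-0.231, -0.973, -0.0], [-0.973, 0.231, -0.0], [0.0, 0.0, -1.0]]
ft_force: [-0.4, 0.1, -0.2]
width: 0.0127
finger_force: 59.2
```

```bash
python3 -m handwheel '[[0,0,1,0,0,0],[0,0,0,0,0,-1],[0,0,0,0,0,-1],[0,0,0,0,0,-1],[0,0,0,0,0,-1],[0,0,0,0,0,-1],[0,0,0,0,0,-1],[0,0,0,0,0,-1],[0,0,0,0,0,-0.4],[0,0,0,0,0,0]]'
python3 -m handwheel '[[0,0,-1,0,0,0],[0,0,-1,0,0,0],[0,0,-1,0,0,0],[0,0,-1,0,0,0],[0,0,0,0,0,0]]'
python3 -m handwheel '[[0,0,-1,0,0,0],[0,0,-1,0,0,0],[0,0,-1,0,0,0],[0,0,-1,0,0,0],[0,0,-1,0,0,0],[0,0,-1,0,0,0],[0,0,0,0,0,0]]'
python3 -m handwheel '[[0,0,-1,0,0,0],[0,0,0,0,0,0],[0,0,0,0,0,0]]'
```

```text
time_s: 10.9
position: [0.6232, 0.1079, 0.1524]
ee_rot: [[0.516, -0.857, 0.001], [-0.857, -0.516, 0.0], [0.0, -0.001, -1.0]]
ft_force: [-0.8, -0.7, -0.8]
width: 0.0127
finger_force: 59.3
time_s: 11.4
position: [0.6233, 0.108, 0.1568]
ee_rot: [[0.516, -0.857, 0.001], [-0.857, -0.516, 0.0], [0.0, -0.001, -1.0]]
ft_force: [1.3, 0.0, -2.0]
width: 0.0134
finger_force: 59.3
time_s: 12.1
position: [0.623, 0.1077, 0.1625]
ee_rot: [[0.516, -0.857, 0.0], [-0.857, -0.516, -0.0], [0.0, 0.0, -1.0]]
ft_force: [1.3, -0.6, -1.2]
width: 0.0128
finger_force: 59.3
time_s: 12.4
position: [0.623, 0.1078, 0.1634]
ee_rot: [[0.516, -0.857, -0.0], [-0.857, -0.516, -0.0], [0.0, 0.0, -1.0]]
ft_force: [0.8, -0.1, -0.3]
width: 0.0131
finger_force: 59.3
```

```bash
python3 -m handwheel '[[0,0,0.5,0,0,0],[0,0,0,0,0,1],[0,0,0,0,0,1],[0,0,0,0,0,1],[0,0,0,0,0,1],[0,0,0,0,0,1],[0,0,0,0,0,1],[0,0,0,0,0,1],[0,0,0,0,0,0.4],[0,0,0,0,0,0]]'
python3 -m handwheel '[[0,0,-1,0,0,0],[0,0,-1,0,0,0],[0,0,-1,0,0,0],[0,0,-1,0,0,0],[0,0,0,0,0,0]]'
python3 -m handwheel '[[0,0,-1,0,0,0],[0,0,-1,0,0,0],[0,0,-1,0,0,0],[0,0,-1,0,0,0],[0,0,-1,0,0,0],[0,0,-1,0,0,0],[0,0,0,0,0,0]]'
python3 -m handwheel '[[0,0,-1,0,0,0],[0,0,-1,0,0,0],[0,0,-1,0,0,0],[0,0,-1,0,0,0],[0,0,-1,0,0,0],[0,0,0,0,0,0]]'
```

```text
time_s: 13.4
position: [0.6224, 0.1076, 0.1624]
ee_rot: [[-0.231, -0.973, -0.002], [-0.973, 0.231, -0.0], [0.001, 0.002, -1.0]]
ft_force: [0.7, -0.2, -1.5]
width: 0.0131
finger_force: 59.3
time_s: 13.9
position: [0.6231, 0.1079, 0.167]
ee_rot: [[-0.231, -0.973, 0.0], [-0.973, 0.231, 0.0], [-0.0, -0.0, -1.0]]
ft_force: [-0.4, -0.8, -0.7]
width: 0.0128
finger_force: 59.3
time_s: 14.6
position: [0.6231, 0.1079, 0.173]
ee_rot: [[-0.231, -0.973, 0.0], [-0.973, 0.231, 0.0], [-0.0, -0.0, -1.0]]
ft_force: [0.3, -0.0, -2.2]
width: 0.013
finger_force: 59.3
time_s: 15.2
position: [0.6231, 0.1079, 0.178]
ee_rot: [[-0.231, -0.973, 0.0], [-0.973, 0.231, 0.0], [-0.0, -0.0, -1.0]]
ft_force: [-0.1, -0.6, -0.9]
width: 0.0129
finger_force: 59.3
```

```bash
python3 -m handwheel '[[0,0,-2,0,0,-1],[0,0,-2,0,0,-1],[0,0,-2,0,0,-1],[0,0,-2,0,0,-0.9],[0,0,-3,0,0,0],[0,0,-3,0,0,0],[0,0,-3,0,0,0],[0,0,-3,0,0,0]]'
python3 -m handwheel '[[0,0,-5,0,0,0],[0,0,-10,0,0,0],[0,0,-15,0,0,0],[0,0,-20,0,0,0],[0,0,-20,0,0,0],[0,0,0,0,0,0],[0,0,0,0,0,0]]'
python3 - <<'E'
from h import *
import pickle
t=get_image("top");w=get_image("wrist");s=get_image("side");pickle.dump((t,w,s),open("d2.pkl","wb"))
cv2.imwrite("pics/w3.png",cv2.resize(w["color"][...,::-1],None,fx=1.5,fy=1.5))
C=cloud(t)
m=np.zeros(C.shape[:2],bool);m[185:235,115:170]=1
f=m&(abs(C[...,2]-.087)<.012);print(f.sum())
for v in range(192,222): print(v,''.join('%4d'%round(C[v,u,2]*1e3) for u in range(122,160)))
E
```

```text
time_s: 16.0
position: [0.623, 0.1079, 0.1981]
ee_rot: [[0.174, -0.985, 0.0], [-0.985, -0.174, 0.0], [-0.0, -0.0, -1.0]]
ft_force: [-0.7, 0.0, -1.0]
width: 0.0128
finger_force: 59.3
time_s: 16.7
position: [0.6229, 0.108, 0.268]
ee_rot: [[0.174, -0.985, 0.0], [-0.985, -0.174, 0.001], [-0.001, -0.001, -1.0]]
ft_force: [-0.2, -0.3, -1.6]
width: 0.0129
finger_force: 59.4
0
192  624 623 621 621 622 620 621 619 617 619 619 615 616 613 612 611 606 608 607 601 601 597 595 590 583   3   9   1  -1   4   2   2   3   7   2   2   1   4
193  622 624 622 620 622 621 621 621 620 619 615 616 616 613 615 614 609 610 605 605 602 599 593 592 585   0   3   5  -1  -2   4   3   2   4   4   1   0   4
194  622 621 623 623 621 622 622 621 620 619 618 618 615 618 613 613 611 611 608 608 603 600 598 593 587 581   2   1   2   3   1   8   5   0   7   3   3   4
195  624 623 623 622 622 626 623 621 621 619 618 619 618 618 615 617 613 611 612 608 607 602 600 595 593 584  -2   4   6   3   4   5   6   4   0   5   6   6
196  625 623 623 624 622 624 624 622 622 623 619 620 619 618 614 615 614 613 610 612 607 603 599 600
[... 3281 characters left out ...]
 633 631 630 629 629 625 625 623 623 620 615 611 610 605 596  -2  -3   4
218  637 638 638 639 639 641 639 638 638 639 640 639 637 638 638 638 637 637 636 634 633 633 634 631 628 627 626 627 624 620 618 614 612 609 602   3  -1  -2
219  634 638 639 639 640 641 640 640 641 636 639 640 639 640 639 638 638 637 637 635 635 634 635 631 630 627 628 629 624 625 621 615 614 610 606 591   0   2
220  637 637 639 639 639 641 640 643 640 640 641 642 639 639 638 640 639 638 640 637 635 634 635 634 633 631 631 628 625 624 622 618 616 614 609 601   1   4
221  638 640 640 639 639 642 641 640 641 642 642 642 641 642 641 641 640 640 637 638 637 635 636 636 632 632 631 629 627 625 624 621 617 614 613 604   2   1
```

View pics/w3.png

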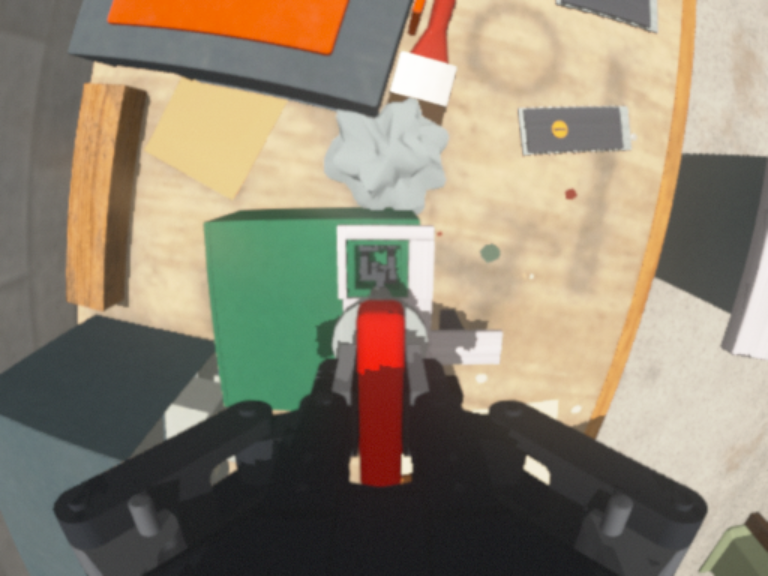

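The pin is clear of the bore at (378,265) and hangs straight in the gripper. I'll measure the fork from the first top picture, which the arm doesn't block.

Run:
```python
from h import *
import pickle
t=pickle.load(open("d0.pkl","rb"))["top"];C=cloud(t)
for v in range(194,222): print(v,' '.join('%3d'%round(C[v,u,2]*1e3) for u in range(122,156)))
go([.45,.37,.27],-157)
```

```text
194   1   0   1  -1  -1   3   3  -1   3   5   3   3   4   3   4   1   8   4   5  -1   1   3   7   0   4   6   5   6   3   1   2   2  -2   7
195   2   3   0   0  -1   6   3   5   2  -1   6   1   4  -3   2   0   1   2   2   3   2   0   1   2   8   1   0   1  -1   7   2   6   0   6
196   6   2  -4  -2   1   3   3  -1   4   2   5   0  -4   2   1   7   4   1   4   3  -1   2  10  12   8   2   4   3   2  -1   5   4   5   2
197   0   3   3   4  -1   2   5   2   3   6   2   2   4   0   5  93   5   4   1   0   9   6  10  10   9   5   6   3   0   6   4   1   2   0
198   4   4  -3   6   3  -3   3  10   1  -1   7   3   4 100  99  95  94  82  66  58  44  10  11  11  14   6   1   1   0   3   4   1   3   8
199   4  -1   6  -3   3   2   3   1   9   6   3  98  96  93  96  94  92  83  71  58  47  40  24  11  10   5   4   4   5   3   3   0   8   2
200   4   2  -1   3   1  -1  -4   5   6  96  94  95  94  99  94  91  89  81  70  66  55  38  29  22  13  12   6  -2   0   3   4   0  -2   4
201   0   0  -3   2   0   1  -2  95  94  98  97  94  94  96  89  80  69  63  57  46  40  33  22  16   7  12  12   3  -3 
[... 2212 characters left out ...]
  12   7  11  18  10  10  12  14  12  15  13  17
218   2  -1   2   2   2  -1  -2   0   1  84  86  87  87  10  12   8  10  10  92  89  91  10   4  13  12  14  11   9  15  11   9   9   7  11
219   0   2   1  -1  -1   5   3   2  -1  87  86  83  86 1279  16  10  14  12  11   9  15  13  10   8  11  13  13  11   6   8  12  10   6  12
220   2   4   2   2   3   5  -1   2   2  -4  86  83  87  90  10  14   9   9  10  10   7  13   9  14   6   9   8  11  15   8   6  12   5   5
221   1   3  -3   2  -4   0  -2   1   2   3  92  92  89  90   9   7   8  13  12  12  11  11  13  12  10   9   8  13  11  11   7   4   0   8
at [0.6223 0.1077 0.2663] yaw -80.0 tilt 0.2 shift [-288.3  124.    -3.4] turn units 12.84
```

```bash
python3 - <<'E'
from h import *
import pickle
t=pickle.load(open("d0.pkl","rb"))["top"]
for u,v in [(132.25,206),(136.5,216),(134.5,211.4),(131.5,204.3),(137.5,218.5)]: print(pt(t,u,v,z=.086))
E
python3 -m handwheel '[[-10,0,0,0,0,1],[-10,0,0,0,0,1],[-10,0,0,0,0,1],[-10,0,0,0,0,1],[-10,0,0,0,0,1],[-10,0,0,0,0,1],[-10,0,0,0,0,1],[0,0,0,0,0,1],[0,0,0,0,0,1],[0,0,0,0,0,1]]'
python3 -m handwheel '[[0,0,0,0,0,1],[0,0,0,0,0,1],[0,0,0,0,0,0.8],[0,0,0,0,0,0]]'
python3 -c "
from h import *
go([.45,.37,.27],-157)"
```

```text
[0.5149 0.3925 0.086 ]
[0.4807 0.3777 0.086 ]
[0.4964 0.3847 0.086 ]
[0.5208 0.3952 0.086 ]
[0.4722 0.3742 0.086 ]
time_s: 17.85
position: [0.6321, 0.1757, 0.2663]
ee_rot: [[-0.768, -0.64, -0.002], [-0.64, 0.768, -0.001], [0.003, 0.001, -1.0]]
ft_force: [0.9, -0.3, -1.1]
width: 0.0129
finger_force: 59.3
time_s: 18.25
position: [0.6321, 0.1755, 0.2665]
ee_rot: [[-0.919, -0.395, -0.002], [-0.395, 0.919, -0.001], [0.002, -0.0, -1.0]]
ft_force: [-0.6, -0.6, -0.7]
width: 0.0133
finger_force: 59.3
at [0.6321 0.1755 0.2665] yaw -156.7 tilt 0.1 shift [ 90.5 250.6  -3.3] turn units 0.04
```

```bash
python3 -m handwheel '[[0,38,0,0,0,0],[0,38,0,0,0,0],[0,38,0,0,0,0],[0,36,0,0,0,0],[0,0,0,0,0,0],[0,0,0,0,0,0]]'
python3 - <<'E'
from h import *
import pickle
w=get_image("wrist");pickle.dump(w,open("w4.pkl","wb"));save(w,"w4.png")
print(np.array(wpix(w,[.4964,.3847,.086]))*1.5)
E
```

```text
time_s: 18.85
position: [0.5727, 0.3141, 0.267]
ee_rot: [[-0.918, -0.398, -0.001], [-0.398, 0.918, -0.001], [0.001, -0.001, -1.0]]
ft_force: [-0.4, 0.1, -1.2]
width: 0.013
finger_force: 59.3
[508.2675 208.1758]
```

View pics/w4.png

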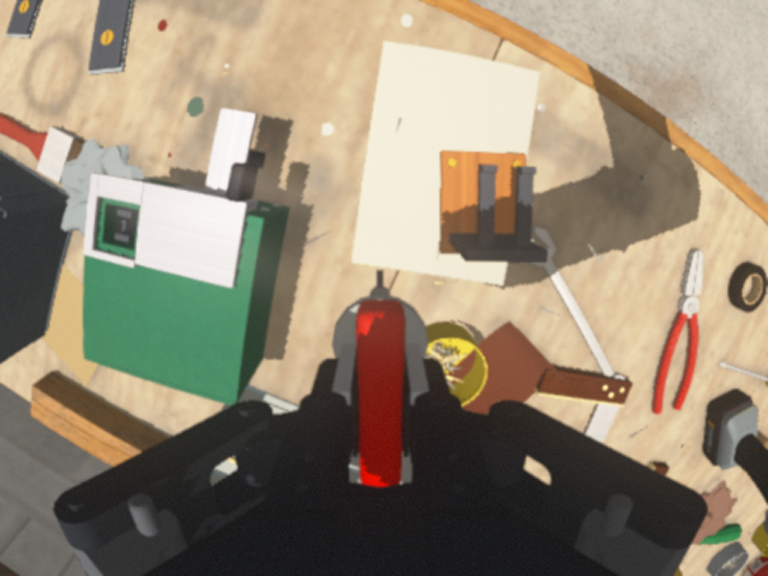

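The prediction (508,208) falls midway between the tines at (487,205) and (525,205). The lips are at y≈170 and the plate at y≈240. I'll go over the seat.

Run:
```python
from h import *
go([.4966,.3848,.119],-156.6)
import pickle
w=pickle.load(open("w4.pkl","rb"));C=wcloud(w);V=w["color"].max(2)
for v in (122,130,138,146):
    k=[u for u in range(310,365) if V[v,u]<95 and abs(C[v,u,2]-.086)<.012]; g=np.split(k,np.where(np.diff(k)>1)[0]+1)
    print(v,[(a[0],a[-1]) for a in g], wpt(w,(k[0]+k[-1])/2,v,.085)[:2])
```

```text
at [0.5731 0.3133 0.2672] yaw -156.7 tilt 0.1 shift [ 41.8  96.  148.2] turn units -0.01
122 [(np.int64(344), np.int64(345))] [0.4764 0.3828]
130 [(np.int64(344), np.int64(345))] [0.4845 0.3867]
138 [(np.int64(319), np.int64(319)), (np.int64(326), np.int64(329)), (np.int64(344), np.int64(354))] [0.4967 0.3821]
146 [(np.int64(318), np.int64(328)), (np.int64(343), np.int64(354))] [0.5051 0.3855]
```

```bash
python3 -m handwheel '[[14,32,0,0,0,0],[14,32,0,0,0,0],[14,31,0,0,0,0],[0,0,30,0,0,0],[0,0,20,0,0,0],[0,0,0,0,0,0],[0,0,0,0,0,0]]'
python3 - <<'E'
from h import *
go([.4966,.3838,.119],-156.6)
w=get_image("wrist");cv2.imwrite("pics/w5.png",cv2.resize(w["color"][90:290,140:380,::-1],None,fx=3,fy=3,interpolation=cv2.INTER_CUBIC))
E
```

```text
time_s: 19.6
position: [0.4981, 0.3833, 0.2182]
ee_rot: [[-0.919, -0.394, 0.001], [-0.394, 0.919, -0.001], [-0.0, -0.001, -1.0]]
ft_force: [-0.2, -0.5, -0.7]
width: 0.013
finger_force: 59.3
at [0.4981 0.3833 0.2182] yaw -156.8 tilt 0.1 shift [ 1.3  1.1 99.2] turn units -0.03
```

View pics/w5.png

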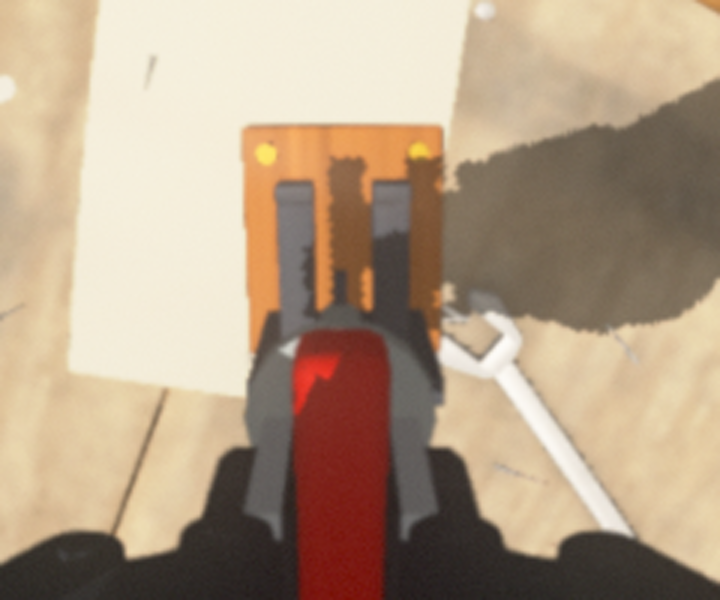

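The lug at (342,290) is centred between the tines at (295) and (391), so I'll lower the pin.

```bash
python3 -m handwheel '[[1,0,20,0,0,0],[0,0,20,0,0,0],[0,0,20,0,0,0],[0,0,15,0,0,0],[0,0,12,0,0,0],[0,0,5,0,0,0],[0,0,3,0,0,0],[0,0,0,0,0,0]]'
python3 -m handwheel '[[0,0,2,0,0,0],[0,0,1,0,0,0],[0,0,0,0,0,0]]'
```

```text
time_s: 20.45
position: [0.4966, 0.384, 0.1233]
ee_rot: [[-0.919, -0.395, 0.001], [-0.395, 0.919, 0.001], [-0.001, 0.0, -1.0]]
ft_force: [1.5, 0.3, -1.0]
width: 0.013
finger_force: 59.3
time_s: 20.75
position: [0.4963, 0.3839, 0.12]
ee_rot: [[-0.919, -0.395, 0.0], [-0.395, 0.919, 0.0], [-0.0, 0.0, -1.0]]
ft_force: [0.1, -0.5, -1.3]
width: 0.0127
finger_force: 59.3
```

```bash
python3 -m handwheel '[[0,0,1,0,0,0],[0,0,0,0,0,0]]'
python3 -m handwheel '[[0,0,0.5,0,0,0],[0,0,0,0,0,0]]'
```

```text
time_s: 20.95
position: [0.4964, 0.384, 0.1193]
ee_rot: [[-0.919, -0.395, 0.001], [-0.395, 0.919, 0.0], [-0.001, 0.0, -1.0]]
ft_force: [0.4, 0.4, 0.8]
width: 0.013
finger_force: 59.5
time_s: 21.15
position: [0.4965, 0.384, 0.1193]
ee_rot: [[-0.919, -0.395, 0.001], [-0.395, 0.919, 0.001], [-0.001, 0.0, -1.0]]
ft_force: [-1.2, -2.0, 4.7]
width: 0.0134
finger_force: 60.1
```

```bash
python3 -m handwheel '[[0,0,0,0,0,0],[0,0,0,0,0,0],[0,0,0,0,0,0],[0,0,0,0,0,0],[0,0,0,0,0,0],[0,0,-10,0,0,0],[0,0,-30,0,0,0],[0,0,-40,0,0,0],[0,0,-40,0,0,1],[0,0,0,0,0,1]]' 0 60
python3 -m handwheel '[[0,0,0,0,0,0.3],[0,0,0,0,0,0]]'
python3 - <<'E'
from h import *
go([.552,.1966,.20],-170.3)
import pickle
w=get_image("wrist");s=get_image("side");pickle.dump((w,s),open("d6.pkl","wb"))
C=cloud(s);hsv=cv2.cvtColor(s["color"],cv2.COLOR_RGB2HSV)
red=((hsv[...,0]<8)|(hsv[...,0]>172))&(hsv[...,1]>140)&(np.linalg.norm(C[...,:2]-[.4966,.384],axis=-1)<.06)&(C[...,2]>.1)
print("bar side view",red.sum(),np.median(C[red],0),C[red].min(0),C[red].max(0))
E
```

```text
time_s: 22.15
position: [0.499, 0.3859, 0.2468]
ee_rot: [[-0.981, -0.192, 0.011], [-0.192, 0.981, 0.01], [-0.013, 0.007, -1.0]]
ft_force: [0.7, 0.0, 0.9]
width: 0.0854
finger_force: 0.0
time_s: 22.35
position: [0.4963, 0.3839, 0.2395]
ee_rot: [[-0.986, -0.164, 0.001], [-0.164, 0.986, 0.001], [-0.001, 0.001, -1.0]]
ft_force: [-0.8, 0.8, -0.5]
width: 0.0852
finger_force: 0.0
at [0.4963 0.3839 0.2395] yaw -170.5 tilt 0.1 shift [ -24.1 -193.9   39.3] turn units -0.04
bar side view 124 [0.4927 0.3885 0.1428] [0.4555 0.3254 0.1307] [0.5266 0.4049 0.3854]
```

```bash
python3 -m handwheel '[[-4,-32,0,0,0,0],[-4,-32,0,0,0,0],[-4,-33,0,0,0,0],[-4,-33,0,0,0,0],[-4,-32,0,0,0,0],[-4,-32,20,0,0,0],[0,0,20,0,0,0],[0,0,0,0,0,0],[0,0,0,0,0,0]]'
python3 - <<'E'
from h import *
go([.552,.1966,.088],-170.3)
w=get_image("wrist");C=wcloud(w);V=w["color"].max(2)
tb=(V<75)&(C[...,2]>.1)&(C[...,2]<.125)&(np.linalg.norm(C[...,:2]-[.553,.197],axis=-1)<.04)
print(tb.sum(),np.median(C[tb],0) if tb.sum() else 0, cv2.minAreaRect(C[tb][:,:2].astype(np.float32)) if tb.sum() else 0)
cv2.imwrite("pics/w7.png",cv2.resize(w["color"][...,::-1],None,fx=1.4,fy=1.4,interpolation=cv2.INTER_CUBIC))
E
```

```text
time_s: 23.35
position: [0.5521, 0.1965, 0.1985]
ee_rot: [[-0.986, -0.165, 0.0], [-0.165, 0.986, -0.001], [0.0, -0.001, -1.0]]
ft_force: [0.5, -0.4, -0.3]
width: 0.0853
finger_force: 0.0
at [0.5521 0.1965 0.1985] yaw -170.5 tilt 0.0 shift [  0.    0.2 110.5] turn units -0.03
466 [0.5514 0.1978 0.1125] ((0.5535448789596558, 0.19784331321716309), (0.025729868561029434, 0.011391875334084034), 9.653535842895508)
```

View pics/w7.png

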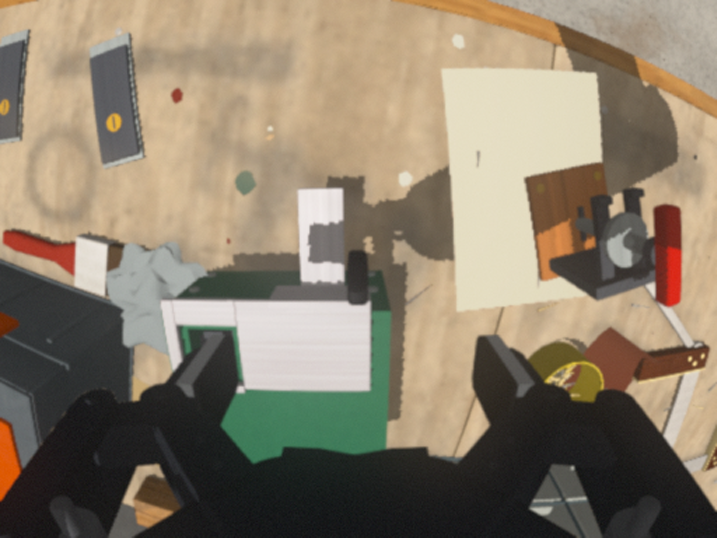

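The view shows the pin hanging upright in the fork at (625,240) and the tab at (357,277).

```bash
python3 -m handwheel '[[1,1,30,0,0,0],[0,0,30,0,0,0],[0,0,30,0,0,0],[0,0,18,0,0,0],[0,0,0,0,0,0]]'
python3 -m handwheel '[[0,0,0,0,0,0],[0,0,0,0,0,0],[0,0,0,0,0,0],[0,0,0,0,0,0],[0,0,0,0,0,0],[0,0,0,0,0,0],[0,0,0,0,0,0]]' 255 40
python3 -m handwheel '[[0,5,0,0,0,0],[0,8,0,0,0,0],[0,8,0,0,0,0],[0,8,0,0,0,0],[0,8,0,0,0,0],[0,8,0,0,0,0],[0,8,0,0,0,0],[0,8,0,0,0,0],[0,5,0,0,0,0],[0,0,0,0,0,0]]'
python3 -m handwheel '[[0,3,0,0,0,0],[0,1.5,0,0,0,0],[0,0,0,0,0,0],[0,0,0,0,0,0]]'
```

```text
time_s: 23.9
position: [0.5495, 0.1974, 0.0886]
ee_rot: [[-0.986, -0.165, -0.003], [-0.165, 0.986, -0.002], [0.004, -0.002, -1.0]]
ft_force: [-0.4, -1.0, -0.6]
width: 0.0854
finger_force: 0.0
time_s: 24.6
position: [0.5508, 0.1977, 0.0911]
ee_rot: [[-0.986, -0.165, 0.001], [-0.165, 0.986, 0.001], [-0.001, 0.0, -1.0]]
ft_force: [-1.8, 1.2, 5.5]
width: 0.0113
finger_force: 41.2
time_s: 25.6
position: [0.5396, 0.2627, 0.0911]
ee_rot: [[-0.986, -0.165, -0.0], [-0.165, 0.986, -0.001], [0.0, -0.001, -1.0]]
ft_force: [-3.7, -0.1, 7.3]
width: 0.0112
finger_force: 41.5
time_s: 26.0
position: [0.5389, 0.2665, 0.091]
ee_rot: [[-0.986, -0.165, -0.0], [-0.165, 0.986, -0.001], [0.0, -0.001, -1.0]]
ft_force: [-2.3, -1.4, 7.6]
width: 0.0113
finger_force: 41.5
```

```bash
cat >> h.py <<'E'
def irons(im=None,show=True):
    "irons seen by the wrist camera: centre, long axis yaw, size"
    im=im or get_image("wrist");C=wcloud(im);hsv=cv2.cvtColor(im["color"],cv2.COLOR_RGB2HSV)
    m=(((hsv[...,0]>85)&(hsv[...,0]<140))|(hsv[...,1]<55))&(C[...,2]>.003)&(C[...,2]<.016)&(C[...,0]>.3)&(C[...,0]<.56)&(C[...,1]<.13)
    m=cv2.morphologyEx(m.astype(np.uint8),cv2.MORPH_OPEN,np.ones((3,3)))
    n,L,st,_=cv2.connectedComponentsWithStats(m)
    for i in range(1,n):
        if st[i,4]<250: continue
        k=L==i;v,u=np.nonzero(k)
        Q=np.array([wpt(im,a,b,.008)[:2] for a,b in zip(u,v)],np.float32)
        (c,(a,b),g)=cv2.minAreaRect(Q);
        if a<b: a,b,g=b,a,g-90
        print("iron c",np.array(c).round(4),"L %.3f W %.3f yaw %.1f"%(a,b,(g+90)%180-90),"z %.4f"%np.median(C[k][:,2]),"px",u.mean().round(),v.mean().round())
E
python3 -m handwheel '[[0,0,0,0,0,0],[0,0,0,0,0,0],[0,0,0,0,0,0],[0,0,0,0,0,0],[0,0,0,0,0,0],[0,0,-30,0,0,0],[0,0,-40,0,0,0],[0,0,-40,0,0,0]]' 0 60
python3 -c "
from h import *
go([.50,-.03,.19],-165)"
```

```text
time_s: 26.8
position: [0.5388, 0.2665, 0.2011]
ee_rot: [[-0.986, -0.164, -0.001], [-0.164, 0.986, -0.001], [0.001, -0.001, -1.0]]
ft_force: [0.9, 0.5, -0.1]
width: 0.0851
finger_force: 0.0
at [0.5388 0.2665 0.2011] yaw -170.6 tilt 0.1 shift [  86.9 -286.1   11.5] turn units -0.93
```

```bash
python3 -m handwheel '[[14,-44,0,0,0,0],[14,-44,0,0,0,0],[14,-44,0,0,0,0],[14,-44,0,0,0,0],[14,-44,0,0,0,0],[14,-44,0,0,0,0],[0,-22,0,0,0,0],[0,0,0,0,0,-0.9],[0,0,0,0,0,0],[0,0,0,0,0,0]]'
python3 -c "
from h import *
w=get_image('wrist');irons(w);save(w,'w8.png')"
```

```text
time_s: 27.8
position: [0.5032, -0.0291, 0.2003]
ee_rot: [[-0.967, -0.254, 0.0], [-0.254, 0.967, 0.0], [-0.0, 0.0, -1.0]]
ft_force: [1.0, -0.0, 0.3]
width: 0.0853
finger_force: 0.0
iron c [ 0.4459 -0.3578] L 0.104 W 0.045 yaw -11.1 z 0.0068 px 31.0 76.0
iron c [ 0.4427 -0.1861] L 0.107 W 0.044 yaw 6.2 z 0.0069 px 136.0 91.0
iron c [ 0.4588 -0.0379] L 0.104 W 0.044 yaw 17.6 z 0.0070 px 256.0 132.0
```

View pics/w8.png

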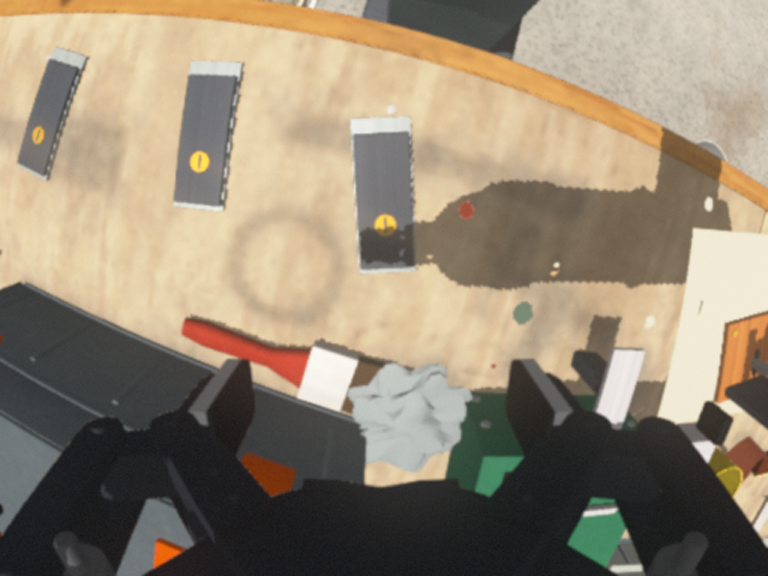

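The wrist view shows the three irons at (383,195), (208,135) and (52,115). The mask misses their bright near ends, so I'll cast the visible corners instead.

Run:
```python
from h import *
w=get_image('wrist')
for K in ([(352,120),(411,118),(415,270),(361,272)],[(193,63),(242,63),(222,209),(175,205)],[(58,50),(87,58),(47,179),(18,165)]):
    P=np.array([wpt(w,u/1.5,v/1.5,.008)[:2] for u,v in K]);a,b=(P[2]+P[3])/2,(P[0]+P[1])/2
    print(P.mean(0),np.linalg.norm(a-b),np.degrees(np.arctan2(*(a-b)[::-1])))
go([.451-.025*.95,-.0398-.025*.31,.10],-162)
```

```text
[ 0.4555 -0.0377] 0.11562527060804524 17.287399942036263
[ 0.4403 -0.1848] 0.1152137148160768 5.756043264344113
[ 0.443 -0.352] 0.11445784917361962 -12.145828655083385
at [ 0.5032 -0.0287  0.2003] yaw -165.2 tilt 0.0 shift [ 78.3   1.2 100.3] turn units -0.53
```

```bash
python3 -m handwheel '[[37,1,20,0,0,0],[36,1,20,0,0,0],[0,0,40,0,0,-0.5],[0,0,40,0,0,0],[0,0,40,0,0,0],[0,0,20,0,0,0],[0,0,10,0,0,0],[0,0,5,0,0,0],[0,0,0,0,0,0],[0,0,0,0,0,0]]'
python3 -m handwheel '[[0,0,3,0,0,0],[0,0,0,0,0,0]]'
python3 -m handwheel '[[0,0,0,0,0,0],[0,0,0,0,0,0],[0,0,0,0,0,0],[0,0,0,0,0,0],[0,0,0,0,0,0],[0,0,0,0,0,0]]' 255 100
python3 -c "
from h import *
go([.4317,-.0454,.001],-162.3)"
```

```text
time_s: 28.9
position: [0.433, -0.0456, 0.0062]
ee_rot: [[-0.952, -0.307, 0.002], [-0.307, 0.952, 0.0], [-0.002, -0.0, -1.0]]
ft_force: [-0.6, -0.3, -0.3]
width: 0.0849
finger_force: 0.0
time_s: 29.1
position: [0.4324, -0.0459, 0.0028]
ee_rot: [[-0.952, -0.306, 0.001], [-0.306, 0.952, 0.0], [-0.001, -0.0, -1.0]]
ft_force: [-0.4, -0.3, 0.3]
width: 0.0856
finger_force: 0.0
time_s: 29.7
position: [0.4323, -0.046, 0.0035]
ee_rot: [[-0.952, -0.307, 0.001], [-0.307, 0.952, -0.0], [-0.0, -0.0, -1.0]]
ft_force: [-2.8, -0.2, 12.8]
width: 0.0385
finger_force: 99.0
at [ 0.4323 -0.046   0.0035] yaw -162.1 tilt 0.0 shift [0.4 0.7 2.5] turn units 0.03
```

Width 38.5 mm with 13 N upward means the pads closed on the narrower cap. I'll reopen, go lower and regrip.

```bash
python3 -m handwheel '[[0,0,0,0,0,0],[0,0,0,0,0,0],[0,0,0,0,0,0],[0,0,4,0,0,0],[0,0,0,0,0,0]]' 0 60
python3 -m handwheel '[[0,0,0,0,0,0],[0,0,0,0,0,0],[0,0,0,0,0,0],[0,0,0,0,0,0],[0,0,0,0,0,0],[0,0,0,0,0,0]]' 255 100
```

```text
time_s: 30.2
position: [0.4317, -0.046, -0.0023]
ee_rot: [[-0.952, -0.306, -0.001], [-0.306, 0.952, -0.0], [0.001, 0.0, -1.0]]
ft_force: [0.3, -0.9, -0.3]
width: 0.0853
finger_force: 0.0
time_s: 30.8
position: [0.4322, -0.046, -0.0009]
ee_rot: [[-0.952, -0.307, 0.0], [-0.307, 0.952, -0.0], [-0.0, -0.0, -1.0]]
ft_force: [-1.9, -1.0, 8.3]
width: 0.0414
finger_force: 100.0
```

```bash
python3 -m handwheel '[[0,0,-5,0,0,0],[0,0,-15,0,0,0],[0,0,-30,0,0,0],[0,0,-30,0,0,0],[0,0,-15,0,0,0],[0,0,0,0,0,0],[0,0,0,0,0,0]]'
python3 - <<'E'
from h import *
w=get_image('wrist');cv2.imwrite("pics/w9.png",cv2.resize(w["color"][60:340,90:430,::-1],None,fx=2,fy=2,interpolation=cv2.INTER_CUBIC))
C=wcloud(w)
hsv=cv2.cvtColor(w["color"],cv2.COLOR_RGB2HSV)
s=sense();R=np.array(s["ee_rot"]);T=(C-s["position"])@R
m=(abs(T[...,1])<.018)&(T[...,0]>.012)&(T[...,0]<.06)&(abs(T[...,2])<.03)
A=np.c_[T[m][:,:2],np.ones(m.sum())];c=np.linalg.lstsq(A,T[m][:,2],rcond=None)[0]
print(m.sum(),"slope x,y deg",np.degrees(c[:2]),"z at 0 mm",c[2]*1e3,"x extent",np.percentile(T[m][:,0],[2,98]))
go([.5,.1,.15],-170.3)
E
```

```text
time_s: 31.5
position: [0.4314, -0.046, 0.0929]
ee_rot: [[-0.952, -0.306, -0.001], [-0.306, 0.952, 0.0], [0.001, 0.0, -1.0]]
ft_force: [-0.2, 0.2, -2.0]
width: 0.0407
finger_force: 101.5
3688 slope x,y deg [15.0169  0.0079] z at 0 mm -12.434044742861909 x extent [0.0125 0.035 ]
at [ 0.431  -0.0461  0.0924] yaw -162.2 tilt 0.1 shift [-110.2  118.   -57.8] turn units 1.35
```

View pics/w9.png

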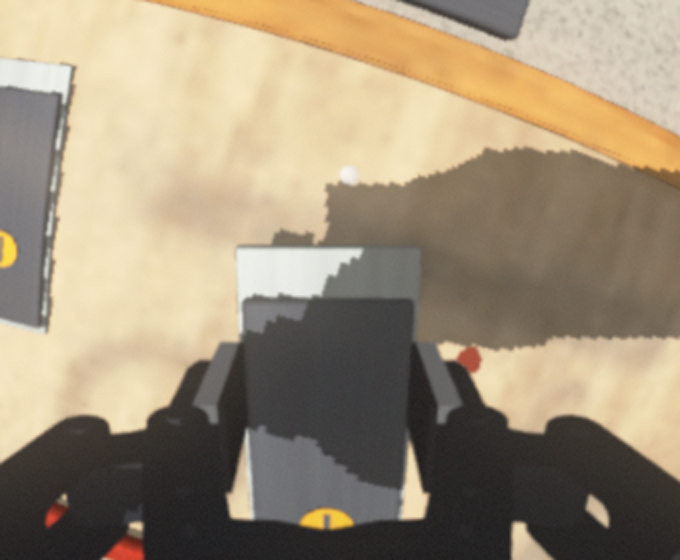

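Run:
```python
from h import *
w=get_image('wrist');C=wcloud(w);s=sense();R=np.array(s["ee_rot"]);T=(C-s["position"])@R
for a in np.arange(-.01,.04,.004):
    m=(abs(T[...,1])<.014)&(T[...,0]>a)&(T[...,0]<a+.004)&(abs(T[...,2])<.04)
    if m.sum()>5: print("%.3f n%d z %.2f sd %.2f"%(a+.002,m.sum(),np.median(T[m][:,2])*1e3,T[m][:,2].std()*1e3))
```

```text
-0.008 n354 z -8.07 sd 0.56
-0.004 n379 z -7.99 sd 0.56
0.000 n394 z -7.97 sd 0.56
0.004 n396 z -8.10 sd 0.56
0.008 n412 z -8.16 sd 0.58
0.012 n432 z -8.12 sd 0.60
0.016 n439 z -8.18 sd 0.59
0.020 n455 z -8.10 sd 0.58
0.024 n608 z -4.63 sd 1.80
0.028 n449 z -4.20 sd 0.61
0.032 n467 z -4.17 sd 0.59
0.036 n259 z -3.78 sd 1.21
```

```bash
python3 -m handwheel '[[0,0,-10,0,0,1],[0,0,-8,0,0,0.4],[0,0,0,0,0,0],[0,0,0,0,0,0]]'
python3 -c "
from h import *
go([.4726,.1595,.11],-170.3)"
```

```text
time_s: 32.0
position: [0.4314, -0.046, 0.1103]
ee_rot: [[-0.986, -0.165, -0.002], [-0.165, 0.986, -0.0], [0.002, 0.0, -1.0]]
ft_force: [0.1, 0.4, -1.2]
width: 0.0408
finger_force: 101.5
at [ 0.4314 -0.046   0.1103] yaw -170.5 tilt 0.1 shift [-74.5 195.9   0.1] turn units -0.03
```

```bash
python3 -m handwheel '[[-15,39,0,0,0,0],[-15,39,0,0,0,0],[-15,39,0,0,0,0],[-15,39,0,0,0,0],[-14,40,0,0,0,0],[0,0,0,0,0,0],[0,0,0,0,0,0],[0,0,0,0,0,0]]'
python3 - <<'E'
from h import *
go([.4726,.1595,.073],-170.35)
s=get_image("side");cv2.imwrite("pics/s1.png",cv2.resize(s["color"][180:290,150:310,::-1],None,fx=5,fy=5,interpolation=cv2.INTER_CUBIC))
E
```

```text
time_s: 32.8
position: [0.472, 0.1586, 0.1103]
ee_rot: [[-0.986, -0.164, -0.002], [-0.164, 0.986, -0.001], [0.003, -0.001, -1.0]]
ft_force: [-0.6, 0.3, -1.7]
width: 0.0412
finger_force: 101.7
at [0.472  0.1586 0.1103] yaw -170.6 tilt 0.2 shift [-0.9  0.8 37.3] turn units -0.04
```

View pics/s1.png

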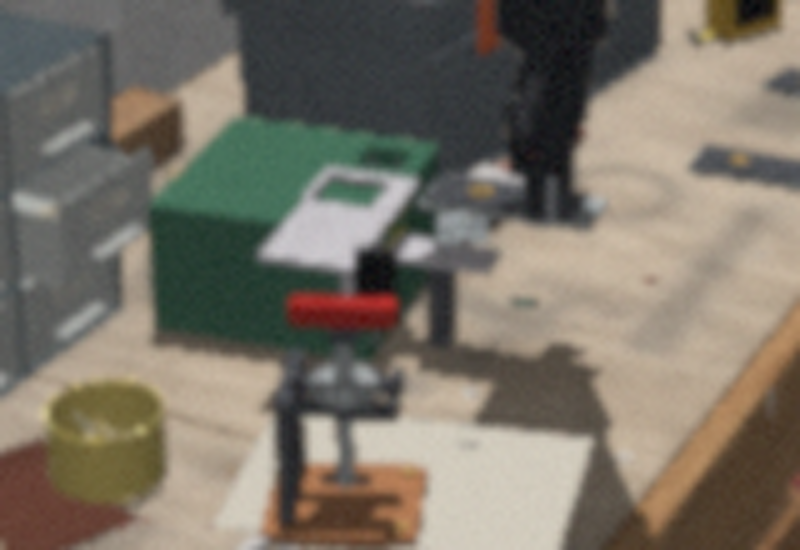

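The side view shows the pin hanging upright (345,400) and the iron level in the gripper (480,190), just in front of the slot.

```bash
python3 -m handwheel '[[0,1,20,0,0,0],[0,0,15,0,0,0],[0,0,2,0,0,0],[0,0,0,0,0,0],[0,0,0,0,0,0]]'
python3 -m handwheel '[[-6,0,0,0,0,0],[-6,0,0,0,0,0],[-6,0,0,0,0,0],[-6,0,0,0,0,0],[-6,0,0,0,0,0],[-6,0,0,0,0,0],[-6,0,0,0,0,0],[0,0,0,0,0,0]]'
python3 -m handwheel '[[-6,0,0,0,0,0],[-6,0,0,0,0,0],[-6,0,0,0,0,0],[-6,0,0,0,0,0],[-6,0,0,0,0,0],[-6,0,0,0,0,0],[0,0,0,0,0,0]]'
```

```text
time_s: 33.35
position: [0.4733, 0.1604, 0.075]
ee_rot: [[-0.986, -0.164, 0.001], [-0.164, 0.986, 0.001], [-0.001, 0.0, -1.0]]
ft_force: [-0.7, -0.3, -1.5]
width: 0.0411
finger_force: 101.7
time_s: 34.15
position: [0.5151, 0.1677, 0.0742]
ee_rot: [[-0.986, -0.164, 0.001], [-0.164, 0.986, 0.0], [-0.001, 0.0, -1.0]]
ft_force: [-0.3, 0.2, -0.8]
width: 0.0414
finger_force: 101.7
time_s: 34.85
position: [0.5506, 0.1736, 0.0743]
ee_rot: [[-0.986, -0.164, 0.001], [-0.164, 0.986, 0.0], [-0.001, 0.0, -1.0]]
ft_force: [-0.1, 0.6, -1.6]
width: 0.0412
finger_force: 101.7
```

```bash
python3 -m handwheel '[[-4,0,1,0,0,0],[-3,0,1,0,0,0],[0,0,0.5,0,0,0],[0,0,0,0,0,0]]'
python3 -m handwheel '[[0,0,0,0,0,0],[0,0,0,0,0,0],[0,0,0,0,0,0],[0,0,0,0,0,0],[0,0,-20,0,0,0],[0,0,-20,0,0,0],[31,0,0,0,0,0],[31,0,0,0,0,0],[0,0,0,0,0,0]]' 0 60
python3 - <<'E'
from h import *
go([.581-.085*.9858,.178-.085*.168,.0715],-170.35)
w=get_image('wrist');cv2.imwrite("pics/w10.png",cv2.resize(w["color"][...,::-1],None,fx=1.4,fy=1.4,interpolation=cv2.INTER_CUBIC))
E
```

```text
time_s: 35.25
position: [0.5564, 0.1744, 0.0716]
ee_rot: [[-0.986, -0.164, -0.0], [-0.164, 0.986, -0.0], [0.001, -0.0, -1.0]]
ft_force: [-0.8, -0.6, -2.3]
width: 0.041
finger_force: 101.7
time_s: 36.15
position: [0.4918, 0.163, 0.1119]
ee_rot: [[-0.986, -0.164, -0.003], [-0.164, 0.986, -0.001], [0.003, -0.0, -1.0]]
ft_force: [0.2, -0.0, -0.2]
width: 0.0855
finger_force: 0.0
at [0.4918 0.163  0.1119] yaw -170.5 tilt 0.2 shift [-5.5 -0.1 40.4] turn units -0.03
```

View pics/w10.png

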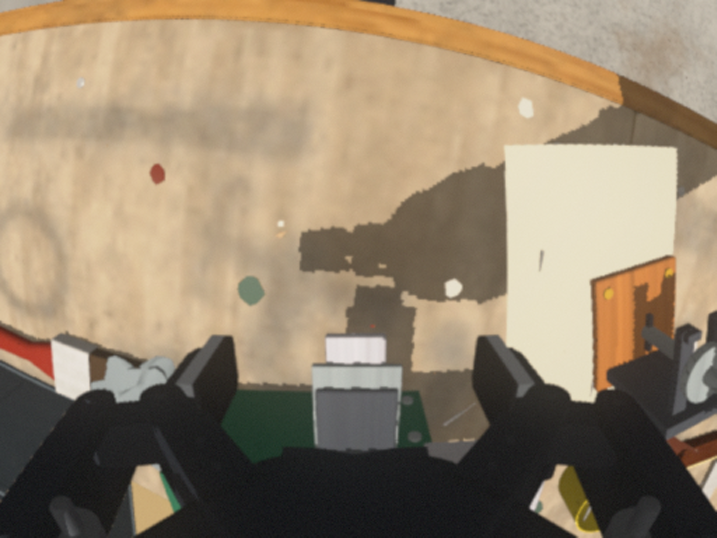

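The iron lies on the sill with its rear end at (357,365), half way in. I'll close the fingers and push from behind.

```bash
python3 -m handwheel '[[0,0,0,0,0,0],[0,0,0,0,0,0],[0,0,0,0,0,0],[0,0,0,0,0,0],[0,0,0,0,0,0],[0,0,20,0,0,0],[0,0,16,0,0,0],[0,0,4,0,0,0],[0,0,0,0,0,0]]' 255 60
python3 -m handwheel '[[-8,0,0,0,0,0],[-8,0,0,0,0,0],[-8,0,0,0,0,0],[-8,0,0,0,0,0],[-8,0,0,0,0,0],[0,0,0,0,0,0]]'
python3 -m handwheel '[[-8,0,0,0,0,0],[-8,0,0,0,0,0],[-8,0,0,0,0,0],[-6,0,0,0,0,0],[0,0,0,0,0,0]]'
python3 -m handwheel '[[-3,0,0,0,0,0],[-2,0,0,0,0,0],[0,0,0,0,0,0]]'
```

```text
time_s: 37.1
position: [0.4953, 0.1641, 0.0713]
ee_rot: [[-0.986, -0.164, -0.001], [-0.164, 0.986, -0.001], [0.001, -0.001, -1.0]]
ft_force: [1.0, -0.3, 0.5]
width: 0.0001
finger_force: 0.0
time_s: 37.7
position: [0.5364, 0.1713, 0.0719]
ee_rot: [[-0.986, -0.164, 0.001], [-0.164, 0.986, 0.001], [-0.001, 0.0, -1.0]]
ft_force: [-0.2, 0.8, -0.8]
width: 0.0003
finger_force: 0.0
time_s: 38.2
position: [0.5615, 0.1744, 0.0713]
ee_rot: [[-0.987, -0.163, -0.008], [-0.163, 0.987, -0.004], [0.009, -0.002, -1.0]]
ft_force: [-8.5, -1.7, 5.6]
width: -0.0001
finger_force: 4.3
time_s: 38.5
position: [0.5617, 0.1735, 0.0713]
ee_rot: [[-0.987, -0.163, -0.018], [-0.163, 0.987, -0.007], [0.019, -0.005, -1.0]]
ft_force: [-19.6, -1.0, 15.1]
width: -0.0001
finger_force: 10.1
```

```bash
python3 -m handwheel '[[6,0,0,0,0,0],[20,0,0,0,0,0],[30,0,-20,0,0,0],[30,0,-20,0,0,0],[0,0,0,0,0,0],[0,0,0,0,0,0]]'
python3 - <<'E'
from h import *
w=get_image('wrist');s=get_image("side")
a=cv2.resize(w["color"][200:340,170:340,::-1],None,fx=3.4,fy=3.4,interpolation=cv2.INTER_CUBIC)
b=cv2.resize(s["color"][195:270,200:280,::-1],None,fx=3.2,fy=3.2,interpolation=cv2.INTER_CUBIC)
o=np.zeros((500,800,3),np.uint8);o[:a.shape[0],:a.shape[1]]=a[:,:];bb=cv2.resize(b,(220,206));o[:206,580:800]=bb
cv2.imwrite("pics/w11.png",o);go([.581-.085*.9858,.178-.085*.168,.0715],-170.35)
C=wcloud(w);T=(C-[.581,.178,0])@np.array([[.9858,-.168,0],[.168,.9858,0],[0,0,1]])
for x in range(-80,6,5):
    m=(abs(T[...,0]*1e3-x)<2.5)&(abs(T[...,1])<.012)&(T[...,2]>.03)&(T[...,2]<.12)
    if m.sum()>3: print(x,m.sum(),(np.percentile(T[m][:,2],[10,50,90])*1e3).round(1))
E
```

```text
time_s: 39.1
position: [0.4852, 0.163, 0.1127]
ee_rot: [[-0.986, -0.165, 0.002], [-0.165, 0.986, 0.001], [-0.002, 0.001, -1.0]]
ft_force: [0.7, -0.2, -0.3]
width: -0.0002
finger_force: 0.0
at [0.4854 0.1628 0.1116] yaw -170.6 tilt 0.0 shift [-11.8  -1.1  40.1] turn units -0.03
-25 13 [68.7 69.1 69.4]
-20 47 [68.2 68.9 69.6]
-15 42 [68.1 69.  69.6]
-10 47 [68.3 69.  69.7]
-5 13 [68.1 68.8 69.3]
```

View pics/w11.png

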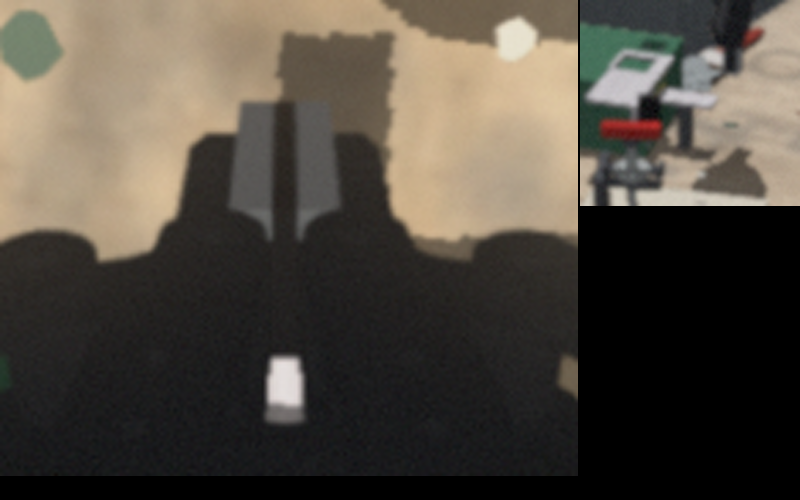

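The sill is clear, so iron 1 slid inside. On to iron 2.

```bash
sed -i 's/m=(((hsv.*$/m=~((hsv[...,0]>5)\&(hsv[...,0]<28)\&(hsv[...,1]>60)\&(hsv[...,1]<170))\&(C[...,2]>.002)\&(C[...,2]<.016)\&(C[...,0]>.3)\&(C[...,0]<.56)\&(C[...,1]<.13)/; s/MORPH_OPEN,np.ones((3,3)))$/MORPH_OPEN,np.ones((3,3)));m=cv2.morphologyEx(m,cv2.MORPH_CLOSE,np.ones((9,9)))/' h.py
python3 -m handwheel '[[0,0,-40,0,0,0],[6,-42,-30,0,0,0],[6,-42,-18,0,0,0],[6,-42,0,0,0,0],[6,-42,0,0,0,0],[6,-42,0,0,0,0],[6,-42,0,0,0,0],[6,-42,0,0,0,0],[6,-41,0,0,0,0],[0,0,0,0,0,0.6]]' 0 60
python3 -m handwheel '[[0,0,0,0,0,0],[0,0,0,0,0,0]]'
python3 -c "
from h import *
irons();go([.4415,-.186,.0],-174.1)"
```

```text
time_s: 40.2
position: [0.4925, -0.1785, 0.1973]
ee_rot: [[-0.996, -0.094, -0.002], [-0.094, 0.996, -0.001], [0.002, -0.0, -1.0]]
ft_force: [-0.3, 0.9, 0.6]
width: 0.0854
finger_force: 0.0
time_s: 40.4
position: [0.4925, -0.1744, 0.1979]
ee_rot: [[-0.995, -0.103, -0.001], [-0.103, 0.995, 0.0], [0.001, 0.0, -1.0]]
ft_force: [-0.6, 0.4, 0.4]
width: 0.0852
finger_force: 0.0
iron c [ 0.4416 -0.3573] L 0.118 W 0.046 yaw -10.8 z 0.0067 px 107.0 117.0
iron c [ 0.4391 -0.1881] L 0.118 W 0.045 yaw 5.4 z 0.0068 px 246.0 124.0
at [ 0.4925 -0.1739  0.1981] yaw -174.1 tilt 0.1 shift [ 51.8  -6.8 198.2] turn units 0.01
```

```bash
python3 -m handwheel '[[40,-4,20,0,0,0],[39,-4,20,0,0,0.1],[0,0,40,0,0,0],[0,0,40,0,0,0],[0,0,40,0,0,0],[0,0,20,0,0,0],[0,0,12,0,0,0],[0,0,8,0,0,0],[0,0,0,0,0,0],[0,0,0,0,0,0]]'
python3 -c "
from h import *
go([.4146,-.1902,-.002],-174.5)"
```

```text
time_s: 41.45
position: [0.4151, -0.19, -0.0009]
ee_rot: [[-0.996, -0.093, 0.001], [-0.093, 0.996, -0.0], [-0.001, -0.0, -1.0]]
ft_force: [0.0, -0.3, 0.1]
width: 0.0853
finger_force: 0.0
at [ 0.4151 -0.19   -0.0009] yaw -174.7 tilt 0.1 shift [ 0.6 -0.2  1.1] turn units -0.03
```

```bash
python3 -m handwheel '[[0,0,1,0,0,0],[0,0,0,0,0,0],[0,0,0,0,0,0],[0,0,0,0,0,0],[0,0,0,0,0,0],[0,0,0,0,0,0],[0,0,0,0,0,0]]' 255 100
python3 -m handwheel '[[0,0,-5,0,0,0],[0,0,-15,0,0,0],[0,0,-30,0,0,-0.7],[0,0,-30,0,0,0],[0,0,-34,0,0,0],[0,0,0,0,0,0],[0,0,0,0,0,0],[0,0,0,0,0,0]]'
cat > chk.py <<'E'
from h import *
w=get_image('wrist');C=wcloud(w);s=sense();R=np.array(s["ee_rot"]);T=(C-s["position"])@R
for a in np.arange(-.008,.045,.004):
    m=(abs(T[...,1])<.014)&(T[...,0]>a)&(T[...,0]<a+.004)&(abs(T[...,2])<.04)
    if m.sum()>5: print("%.0f:%.1f"%((a+.002)*1e3,np.median(T[m][:,2])*1e3),end="  ")
m=(T[...,0]>.026)&(T[...,0]<.05)&(T[...,2]>-.012)&(T[...,2]<.003)&(abs(T[...,1])<.04)
print("\ny edges of rear end",np.percentile(T[m][:,1],[1,99])*1e3)
go([.4733,.1604,.112],-170.35)
E
python3 chk.py
```

```text
time_s: 42.15
position: [0.4148, -0.1903, -0.001]
ee_rot: [[-0.996, -0.092, 0.001], [-0.092, 0.996, -0.0], [-0.001, -0.0, -1.0]]
ft_force: [-3.1, 2.0, 10.3]
width: 0.0413
finger_force: 99.7
time_s: 42.95
position: [0.4131, -0.19, 0.1105]
ee_rot: [[-0.987, -0.164, -0.003], [-0.164, 0.987, 0.001], [0.003, 0.001, -1.0]]
ft_force: [-0.5, 0.3, -1.8]
width: 0.0409
finger_force: 101.7
-6:-8.0  -2:-8.0  2:-8.1  6:-8.1  10:-8.1  14:-8.2  18:-8.1  22:-7.3  26:-4.2  30:-4.2  34:-4.1  
y edges of rear end [-22.1396  21.4824]
at [ 0.4131 -0.1901  0.1103] yaw -170.6 tilt 0.2 shift [-116.8  335.9   -1.7] turn units -0.04
```

```bash
python3 -m handwheel '[[-14.6,42,0,0,0,0],[-14.6,42,0,0,0,0],[-14.6,42,0,0,0,0],[-14.6,42,0,0,0,0],[-14.6,42,0,0,0,0],[-14.6,42,0,0,0,0],[-14.6,42,0,0,0,0],[-14.6,42,0,0,0,0],[0,0,0,0,0,0],[0,0,0,0,0,0]]'
python3 -c "
from h import *
go([.4733,.1604,.0745],-170.35)"
```

```text
time_s: 44.0
position: [0.4735, 0.1609, 0.11]
ee_rot: [[-0.986, -0.166, -0.003], [-0.166, 0.986, -0.002], [0.004, -0.001, -1.0]]
ft_force: [-0.3, -1.4, -1.7]
width: 0.0414
finger_force: 102.0
at [0.4735 0.1609 0.11  ] yaw -170.5 tilt 0.2 shift [ 0.1 -0.4 35.5] turn units -0.02
```

```bash
python3 -m handwheel '[[0,0,20,0,0,0],[0,0,15,0,0,0],[0,0,0.5,0,0,0],[0,0,0,0,0,0],[0,0,0,0,0,0]]'
python3 -m handwheel '[[-6,0,0,0,0,0],[-6,0,0,0,0,0],[-6,0,0,0,0,0],[-6,0,0,0,0,0],[-6,0,0,0,0,0],[-6,0,0,0,0,0],[-6,0,0,0,0,0],[0,0,0,0,0,0]]'
python3 -m handwheel '[[-6,0,0,0,0,0],[-6,0,0,0,0,0],[-6,0,0,0,0,0],[-6,0,0,0,0,0],[-6,0,0,0,0,0],[-6,0,0,0,0,0],[0,0,0,0,0,0]]'
python3 -m handwheel '[[-4,0,1,0,0,0],[-3,0,1,0,0,0],[0,0,0.5,0,0,0],[0,0,0,0,0,0]]'
```

```text
time_s: 44.5
position: [0.4749, 0.16, 0.0768]
ee_rot: [[-0.987, -0.164, 0.001], [-0.164, 0.987, 0.0], [-0.001, 0.0, -1.0]]
ft_force: [0.9, 0.1, -2.2]
width: 0.0409
finger_force: 102.0
time_s: 45.3
position: [0.5171, 0.1677, 0.0761]
ee_rot: [[-0.986, -0.164, 0.001], [-0.164, 0.986, 0.0], [-0.001, 0.0, -1.0]]
ft_force: [-0.2, -0.7, -2.9]
width: 0.0415
finger_force: 101.9
time_s: 46.0
position: [0.5522, 0.1733, 0.0758]
ee_rot: [[-0.986, -0.164, 0.0], [-0.164, 0.986, -0.0], [-0.0, -0.0, -1.0]]
ft_force: [0.2, -0.2, -5.1]
width: 0.0412
finger_force: 101.7
time_s: 46.4
position: [0.5584, 0.1744, 0.0738]
ee_rot: [[-0.986, -0.164, 0.0], [-0.164, 0.986, 0.0], [-0.0, 0.0, -1.0]]
ft_force: [0.0, 0.0, -2.4]
width: 0.0412
finger_force: 102.0
```

```bash
python3 -m handwheel '[[0,0,1,0,0,0],[0,0,1,0,0,0],[0,0,0,0,0,0]]'
python3 -m handwheel '[[0,0,0,0,0,0],[0,0,0,0,0,0],[0,0,0,0,0,0],[0,0,0,0,0,0],[0,0,-20,0,0,0],[0,0,-20,0,0,0],[33,0,0,0,0,0],[33,0,0,0,0,0],[0,0,0,0,0,0]]' 0 60
python3 -m handwheel '[[0,0,0,0,0,0],[0,0,0,0,0,0],[0,0,0,0,0,0],[0,0,0,0,0,0],[0,0,0,0,0,0],[0,0,20,0,0,0],[0,0,16,0,0,0],[0,0,4,0,0,0],[0,0,0,0,0,0]]' 255 60
python3 -c "
from h import *
go([.561,.1744,.0715],-170.35)"
```

```text
time_s: 46.7
position: [0.5581, 0.1743, 0.0716]
ee_rot: [[-0.986, -0.164, -0.0], [-0.164, 0.986, -0.0], [0.0, -0.0, -1.0]]
ft_force: [-0.2, -0.8, -2.1]
width: 0.041
finger_force: 102.0
time_s: 47.6
position: [0.4894, 0.162, 0.1117]
ee_rot: [[-0.986, -0.164, -0.003], [-0.164, 0.986, -0.001], [0.003, -0.0, -1.0]]
ft_force: [-0.1, -0.5, 0.0]
width: 0.0855
finger_force: 0.0
time_s: 48.5
position: [0.4931, 0.1633, 0.0712]
ee_rot: [[-0.986, -0.164, -0.001], [-0.164, 0.986, -0.001], [0.001, -0.001, -1.0]]
ft_force: [-0.5, -0.3, -0.1]
width: 0.0
finger_force: 0.0
at [0.4931 0.1633 0.0712] yaw -170.5 tilt 0.1 shift [-68.8  -0.2  -0.4] turn units -0.03
```

```bash
python3 -m handwheel '[[-8,0,0,0,0,0],[-8,0,0,0,0,0],[-8,0,0,0,0,0],[-8,0,0,0,0,0],[-8,0,0,0,0,0],[0,0,0,0,0,0]]'
python3 -m handwheel '[[-8,0,0,0,0,0],[-8,0,0,0,0,0],[-7,0,0,0,0,0],[-3,0,0,0,0,0],[0,0,0,0,0,0]]'
python3 -m handwheel '[[20,0,0,0,0,0],[30,0,0,0,0,0],[36,0,-20,0,0,0],[0,0,-20,0,0,0],[0,0,0,0,0,0]]'
cat > sill.py <<'E'
from h import *
w=get_image('wrist');C=wcloud(w);T=(C-[.581,.178,0])@np.array([[.9858,-.168,0],[.168,.9858,0],[0,0,1]])
for x in range(-80,6,5):
    m=(abs(T[...,0]*1e3-x)<2.5)&(abs(T[...,1])<.012)&(T[...,2]>.03)&(T[...,2]<.12)
    if m.sum()>3: print(x,m.sum(),(np.percentile(T[m][:,2],[10,50,90])*1e3).round(1))
go([.49,-.34,.2],-190)
E
python3 sill.py
```

```text
time_s: 49.1
position: [0.5342, 0.1704, 0.0717]
ee_rot: [[-0.986, -0.164, 0.001], [-0.164, 0.986, 0.001], [-0.001, 0.0, -1.0]]
ft_force: [0.0, -0.1, -0.4]
width: 0.0
finger_force: 0.0
time_s: 49.6
position: [0.5587, 0.1744, 0.0715]
ee_rot: [[-0.986, -0.164, 0.0], [-0.164, 0.986, 0.0], [-0.0, 0.0, -1.0]]
ft_force: [0.3, -0.1, -0.9]
width: -0.0001
finger_force: 0.0
time_s: 50.1
position: [0.4743, 0.161, 0.1145]
ee_rot: [[-0.986, -0.166, 0.005], [-0.166, 0.986, 0.003], [-0.006, 0.002, -1.0]]
ft_force: [0.2, 0.9, 1.1]
width: -0.0
finger_force: 0.0
-35 12 [68.6 69.  69.9]
-30 41 [68.1 69.1 69.7]
-25 45 [68.4 69.1 69.7]
-20 46 [68.4 69.1 69.9]
-15 20 [68.2 68.8 69.3]
at [0.474  0.1608 0.1132] yaw -170.5 tilt 0.2 shift [  66.5 -496.5  -87.9] turn units 3.25
```

```bash
python3 -m handwheel '[[0,0,-40,0,0,0],[5.5,-41,-48,0,0,0],[5.5,-41,0,0,0,0],[5.5,-41,0,0,0,0],[5.5,-41,0,0,0,0],[5.5,-41,0,0,0,0],[5.5,-41,0,0,0,0],[5.5,-41,0,0,0,0],[5.5,-41,0,0,0,0],[5.5,-41,0,0,0,0]]' 0 60
python3 -m handwheel '[[5.5,-41,0,0,0,0],[5.5,-41,0,0,0,0],[5.5,-41,0,0,0,1],[0,0,0,0,0,1],[0,0,0,0,0,1],[0,0,0,0,0,0.3],[0,0,0,0,0,0],[0,0,0,0,0,0]]'
python3 -c "
from h import *
irons();go([.442-.025*.983,-.3575+.025*.185,-.001],-190.7)"
```

```text
time_s: 51.15
position: [0.4848, -0.205, 0.1884]
ee_rot: [[-0.987, -0.164, -0.001], [-0.164, 0.987, 0.0], [0.001, 0.001, -1.0]]
ft_force: [0.5, 0.3, -0.0]
width: 0.0855
finger_force: 0.0
time_s: 51.95
position: [0.4888, -0.3273, 0.1886]
ee_rot: [[-0.984, 0.179, -0.001], [0.179, 0.984, 0.001], [0.001, 0.0, -1.0]]
ft_force: [-0.1, 0.8, -0.4]
width: 0.0852
finger_force: 0.0
iron c [ 0.4411 -0.3594] L 0.117 W 0.044 yaw -10.6 z 0.0068 px 217.0 137.0
iron c [ 0.5177 -0.6053] L 0.080 W 0.069 yaw -10.0 z 0.0041 px 65.0 230.0
at [ 0.4889 -0.3272  0.1888] yaw 169.7 tilt 0.1 shift [ 65.5 -38.1 189.9] turn units 60.06
```

```bash
python3 -m handwheel '[[33,-20,20,0,0,0],[33,-19,20,0,0,0.1],[0,0,40,0,0,0],[0,0,40,0,0,0],[0,0,40,0,0,0],[0,0,15,0,0,0],[0,0,10,0,0,0],[0,0,5,0,0,0],[0,0,0,0,0,0],[0,0,0,0,0,0]]'
python3 -c "
from h import *
go([.4167,-.3541,-.002],169.3)"
```

```text
time_s: 53.0
position: [0.4179, -0.3541, 0.0006]
ee_rot: [[-0.982, 0.189, 0.002], [0.189, 0.982, -0.001], [-0.002, -0.001, -1.0]]
ft_force: [0.6, 0.1, -0.1]
width: 0.0853
finger_force: 0.0
at [ 0.4179 -0.3541  0.0006] yaw 169.1 tilt 0.1 shift [ 1.1 -0.2  2.6] turn units -0.04
```

```bash
python3 -m handwheel '[[1,0,2,0,0,0],[0,0,0,0,0,0],[0,0,0,0,0,0],[0,0,0,0,0,0],[0,0,0,0,0,0],[0,0,0,0,0,0],[0,0,0,0,0,0]]' 255 100
python3 -m handwheel '[[0,0,-5,0,0,0],[0,0,-15,0,0,0],[0,0,-30,0,0,-1],[0,0,-30,0,0,-1],[0,0,-34,0,0,-1],[0,0,0,0,0,-0.4],[0,0,0,0,0,0],[0,0,0,0,0,0]]'
python3 chk.py
```

```text
time_s: 53.7
position: [0.4163, -0.3538, -0.0011]
ee_rot: [[-0.982, 0.189, 0.001], [0.189, 0.982, -0.001], [-0.001, -0.001, -1.0]]
ft_force: [-1.5, 0.9, 6.6]
width: 0.0411
finger_force: 100.1
time_s: 54.5
position: [0.4151, -0.353, 0.1108]
ee_rot: [[-0.987, -0.163, -0.002], [-0.163, 0.987, 0.001], [0.001, 0.002, -1.0]]
ft_force: [0.4, -0.0, -2.1]
width: 0.0414
finger_force: 101.6
-6:-8.3  -2:-8.3  2:-8.3  6:-8.4  10:-8.4  14:-8.4  18:-8.4  22:-5.0  26:-4.5  30:-4.5  34:-4.1  
y edges of rear end [-21.8811  21.7295]
at [ 0.4151 -0.3531  0.1105] yaw -170.6 tilt 0.1 shift [-141.2  497.1   -0.9] turn units -0.04
```

```bash
python3 -m handwheel '[[-11.8,41.4,0,0,0,0],[-11.8,41.4,0,0,0,0],[-11.8,41.4,0,0,0,0],[-11.8,41.4,0,0,0,0],[-11.8,41.4,0,0,0,0],[-11.8,41.4,0,0,0,0],[-11.8,41.4,0,0,0,0],[-11.8,41.4,0,0,0,0],[-11.8,41.4,0,0,0,0],[-11.8,41.4,0,0,0,0]]'
python3 -m handwheel '[[-11.8,41.4,0,0,0,0],[-11.8,41.4,0,0,0,0],[0,0,0,0,0,0],[0,0,0,0,0,0],[0,0,0,0,0,0]]'
python3 -c "
from h import *
go([.4733,.1602,.0745],-170.35)"
```

```text
time_s: 55.55
position: [0.4637, 0.0758, 0.1107]
ee_rot: [[-0.986, -0.164, -0.002], [-0.164, 0.986, -0.001], [0.002, -0.001, -1.0]]
ft_force: [0.7, -0.6, -2.2]
width: 0.041
finger_force: 101.8
time_s: 56.05
position: [0.4732, 0.1588, 0.1107]
ee_rot: [[-0.987, -0.163, -0.002], [-0.163, 0.987, -0.001], [0.002, -0.001, -1.0]]
ft_force: [-0.3, -1.1, -2.7]
width: 0.0412
finger_force: 101.9
at [0.4732 0.1588 0.1107] yaw -170.6 tilt 0.2 shift [-0.4  1.4 36.1] turn units -0.04
```

```bash
python3 -m handwheel '[[0,1.2,20,0,0,0],[0,0,16,0,0,0],[0,0,1.5,0,0,0],[0,0,0,0,0,0],[0,0,0,0,0,0]]'
python3 -m handwheel '[[-6,0,0,0,0,0],[-6,0,0,0,0,0],[-6,0,0,0,0,0],[-6,0,0,0,0,0],[-6,0,0,0,0,0],[-6,0,0,0,0,0],[-6,0,0,0,0,0],[0,0,0,0,0,0]]'
python3 -m handwheel '[[-6,0,0,0,0,0],[-6,0,0,0,0,0],[-6,0,0,0,0,0],[-6,0,0,0,0,0],[-6,0,0,0,0,0],[-6,0,0,0,0,0],[0,0,0,0,0,0]]'
python3 -m handwheel '[[-4,0,1,0,0,0],[-3,0,1,0,0,0],[0,0,0.5,0,0,0],[0,0,0,0,0,0]]'
```

```text
time_s: 56.55
position: [0.4744, 0.1607, 0.0748]
ee_rot: [[-0.987, -0.164, 0.001], [-0.164, 0.987, 0.001], [-0.001, 0.0, -1.0]]
ft_force: [0.1, -0.5, -2.0]
width: 0.0414
finger_force: 101.9
time_s: 57.35
position: [0.5162, 0.1681, 0.074]
ee_rot: [[-0.986, -0.164, 0.001], [-0.164, 0.986, 0.0], [-0.001, 0.0, -1.0]]
ft_force: [0.6, 1.1, -1.7]
width: 0.0409
finger_force: 101.9
time_s: 58.05
position: [0.5518, 0.174, 0.074]
ee_rot: [[-0.986, -0.164, 0.001], [-0.164, 0.986, 0.0], [-0.001, 0.0, -1.0]]
ft_force: [0.3, -0.2, -2.3]
width: 0.041
finger_force: 101.9
time_s: 58.45
position: [0.5576, 0.1748, 0.0714]
ee_rot: [[-0.986, -0.164, -0.0], [-0.164, 0.986, -0.0], [0.0, -0.0, -1.0]]
ft_force: [-0.3, -0.6, -2.3]
width: 0.0412
finger_force: 101.9
```

```bash
python3 -m handwheel '[[0,0,0,0,0,0],[0,0,0,0,0,0],[0,0,0,0,0,0],[0,0,0,0,0,0],[0,0,-20,0,0,0],[0,0,-20,0,0,0],[33,0,0,0,0,0],[33,0,0,0,0,0],[0,0,0,0,0,0]]' 0 60
python3 -m handwheel '[[0,0,0,0,0,0],[0,0,0,0,0,0],[0,0,0,0,0,0],[0,0,0,0,0,0],[0,0,0,0,0,0],[0,0,20,0,0,0],[0,0,16,0,0,0],[0,0,4,0,0,0],[0,0,0,0,0,0]]' 255 60
python3 -m handwheel '[[-8,0,0,0,0,0],[-8,0,0,0,0,0],[-8,0,0,0,0,0],[-8,0,0,0,0,0],[-8,0,0,0,0,0],[0,0,0,0,0,0]]'
python3 -m handwheel '[[-8,0,0,0,0,0],[-8,0,0,0,0,0],[-7,0,0,0,0,0],[-3,0,0,0,0,0],[0,0,0,0,0,0]]'
```

```text
time_s: 59.35
position: [0.4887, 0.1626, 0.1116]
ee_rot: [[-0.986, -0.164, -0.003], [-0.164, 0.986, -0.001], [0.003, -0.0, -1.0]]
ft_force: [0.2, 1.0, -0.3]
width: 0.085
finger_force: 0.0
time_s: 60.25
position: [0.4925, 0.1638, 0.071]
ee_rot: [[-0.986, -0.164, -0.001], [-0.164, 0.986, -0.001], [0.001, -0.001, -1.0]]
ft_force: [0.6, 0.3, -0.4]
width: -0.0001
finger_force: 0.0
time_s: 60.85
position: [0.5336, 0.171, 0.0716]
ee_rot: [[-0.986, -0.164, 0.001], [-0.164, 0.986, 0.001], [-0.001, 0.0, -1.0]]
ft_force: [0.2, 0.0, 0.2]
width: -0.0
finger_force: 0.0
time_s: 61.35
position: [0.5582, 0.175, 0.0714]
ee_rot: [[-0.986, -0.164, 0.0], [-0.164, 0.986, 0.0], [-0.0, 0.0, -1.0]]
ft_force: [-0.3, 0.0, 0.3]
width: 0.0001
finger_force: 0.0
```

```bash
python3 -m handwheel '[[20,0,0,0,0,0],[20,0,-20,0,0,0],[0,0,-40,0,0,0],[0,0,-40,0,0,0],[-10,30,-28,0,0,0],[-10,30,0,0,0,0],[0,30,0,0,0,0],[0,0,0,0,0,0],[0,0,0,0,0,0]]' 0 60
sed -i 's/^go.*/go([.5397,.2667,.0905],-170.35)/' sill.py; python3 sill.py
python3 - <<'E'
from h import *
w=get_image('wrist');cv2.imwrite("pics/w12.png",cv2.resize(w["color"][130:330,60:340,::-1],None,fx=2.8,fy=2.8,interpolation=cv2.INTER_CUBIC))
C=wcloud(w);V=w["color"].max(2)
tb=(V<75)&(C[...,2]>.1)&(C[...,2]<.125)&(np.linalg.norm(C[...,:2]-[.541,.267],axis=-1)<.03)
print(tb.sum(),cv2.minAreaRect(C[tb][:,:2].astype(np.float32)) if tb.sum() else 0)
E
```

```text
time_s: 62.25
position: [0.5226, 0.2606, 0.1992]
ee_rot: [[-0.986, -0.165, -0.001], [-0.165, 0.986, -0.001], [0.001, -0.0, -1.0]]
ft_force: [0.3, 0.1, -0.1]
width: 0.0853
finger_force: 0.0
-75 69 [65.7 68.6 69.7]
-70 116 [68.  69.1 69.8]
-65 119 [68.2 69.  69.9]
-60 115 [68.  69.  69.9]
-55 118 [68.2 68.9 69.8]
-50 114 [68.1 69.1 69.9]
-45 130 [42.7 68.8 69.6]
-40 128 [46.7 68.6 69.6]
-35 134 [48.  68.9 69.7]
-30 120 [67.8 69.  70. ]
-25 113 [68.3 69.  69.9]
-20 107 [68.3 68.9 69.9]
-15 97 [67.9 68.9 69.7]
-10 204 [ 68.4  70.1 102.3]
-5 212 [ 68.3 101.1 102.8]
0 144 [ 42.6  69.2 102.3]
5 14 [ 68.5 102.  102.5]
at [0.5227 0.26   0.1992] yaw -170.5 tilt 0.1 shift [-17.9   3.8 108.7] turn units -0.03
125 ((0.5410204529762268, 0.2650527060031891), (0.02438073419034481, 0.009992060251533985), 9.554898262023926)
```

View pics/w12.png

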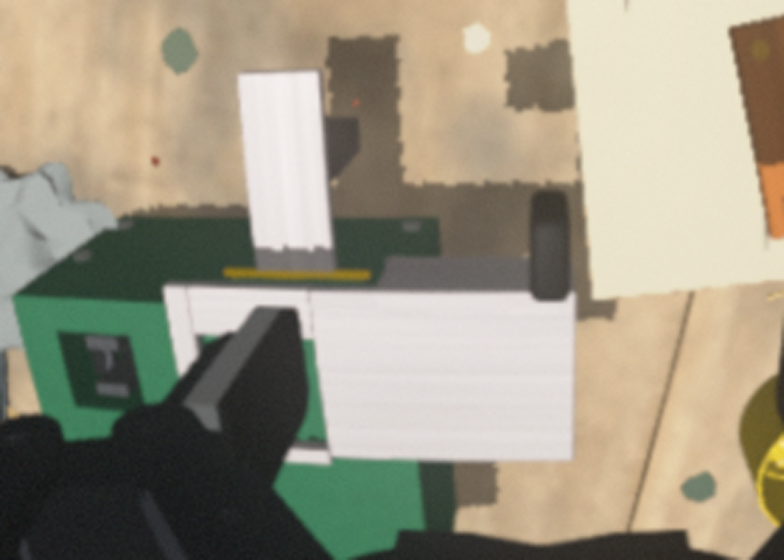

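The sill is clear right up to the slot (298,272) and the tab is at (550,245), so I'll shut it.

```bash
python3 -m handwheel '[[-17,3,28,0,0,0],[0,0,30,0,0,0],[0,0,30,0,0,0],[0,0,20,0,0,0],[0,0,0,0,0,0]]'
python3 -m handwheel '[[0,0,0,0,0,0],[0,0,0,0,0,0],[0,0,0,0,0,0],[0,0,0,0,0,0],[0,0,0,0,0,0],[0,0,0,0,0,0],[0,0,0,0,0,0]]' 255 40
python3 -m handwheel '[[0,-5,0,0,0,0],[0,-8,0,0,0,0],[0,-8,0,0,0,0],[0,-8,0,0,0,0],[0,-8,0,0,0,0],[0,-8,0,0,0,0],[0,-8,0,0,0,0],[0,-8,0,0,0,0],[0,-5,0,0,0,0],[0,0,0,0,0,0]]'
python3 -m handwheel '[[0,-3,0,0,0,0],[0,-1.5,0,0,0,0],[0,0,0,0,0,0],[0,0,0,0,0,0]]'
python3 -c "
from h import *
go([.5508,.1977,.09])"
```

```text
time_s: 62.85
position: [0.5377, 0.2636, 0.0883]
ee_rot: [[-0.987, -0.162, -0.006], [-0.162, 0.987, -0.005], [0.007, -0.004, -1.0]]
ft_force: [0.2, -0.5, -0.5]
width: 0.0858
finger_force: 0.0
time_s: 63.55
position: [0.5397, 0.2662, 0.0924]
ee_rot: [[-0.986, -0.165, 0.001], [-0.165, 0.986, 0.0], [-0.001, -0.0, -1.0]]
ft_force: [-1.7, -1.5, 3.8]
width: 0.0113
finger_force: 41.1
time_s: 64.55
position: [0.551, 0.2009, 0.0924]
ee_rot: [[-0.986, -0.165, 0.002], [-0.165, 0.986, 0.0], [-0.002, 0.0, -1.0]]
ft_force: [0.6, -0.9, 5.7]
width: 0.0107
finger_force: 41.2
time_s: 64.95
position: [0.5516, 0.1977, 0.0924]
ee_rot: [[-0.986, -0.165, 0.002], [-0.165, 0.986, 0.002], [-0.002, 0.001, -1.0]]
ft_force: [-2.1, 3.5, 5.6]
width: 0.0111
finger_force: 41.3
at [0.5516 0.1977 0.0924] yaw -170.5 tilt 0.1 shift [0.8 0.1 2.4]
```

```bash
python3 -m handwheel '[[0,-1,0,0,0,0],[0,0,0,0,0,0],[0,0,0,0,0,0]]'
python3 -m handwheel '[[0,0,0,0,0,0],[0,0,0,0,0,0],[0,0,0,0,0,0],[0,0,0,0,0,0],[0,0,0,0,0,0],[0,0,-30,0,0,0],[0,0,-40,0,0,0],[0,0,-40,0,0,0],[0,0,-20,0,0,0],[0,0,0,0,0,0]]' 0 60
python3 - <<'E'
from h import *
w=get_image('wrist');s=get_image("side");C=wcloud(w);V=w["color"].max(2)
tb=(V<75)&(C[...,2]>.1)&(C[...,2]<.125)&(np.linalg.norm(C[...,:2]-[.553,.197],axis=-1)<.04)
print("tab",cv2.minAreaRect(C[tb][:,:2].astype(np.float32)))
irons(w)
C=cloud(s);hsv=cv2.cvtColor(s["color"],cv2.COLOR_RGB2HSV)
red=((hsv[...,0]<8)|(hsv[...,0]>172))&(hsv[...,1]>140)&(np.linalg.norm(C[...,:2]-[.4966,.384],axis=-1)<.06)&(C[...,2]>.1)&(C[...,2]<.2)
Q=C[red];print("bar side",red.sum(),np.median(Q,0),Q.min(0),Q.max(0));print(sense()["position"],sense()["time_s"])
E
```

```text
time_s: 65.25
position: [0.5516, 0.1977, 0.0924]
ee_rot: [[-0.986, -0.165, 0.002], [-0.165, 0.986, 0.003], [-0.003, 0.003, -1.0]]
ft_force: [-3.1, 6.1, 6.2]
width: 0.0113
finger_force: 41.3
time_s: 66.25
position: [0.553, 0.1963, 0.2257]
ee_rot: [[-0.986, -0.164, 0.007], [-0.164, 0.986, 0.004], [-0.008, 0.003, -1.0]]
ft_force: [0.6, 0.1, -0.5]
width: 0.0854
finger_force: 0.0
tab ((0.5528982877731323, 0.19799074530601501), (0.025018360465765, 0.01081858854740858), 9.495583534240723)
bar side 112 [0.4951 0.3898 0.1422] [0.4667 0.3734 0.1322] [0.5235 0.4041 0.1482]
[0.5509 0.1955 0.2213] 66.35
```

```bash
python3 -c "
from rig import finish_job
print(finish_job())"
```

```text
the job is handed in; nothing more can be done
None
```

I've handed the job in at about 66 s: the pin hangs upright in the fork, all three irons went through the slot, and the shutter is shut. I checked the pin, the shutter and the empty sill by camera, but could not see the irons inside the box. I didn't touch the tin, the tape measure or the brush.

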